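# Work a tight knob off the warming plate and turn it over to dry

### The job

The block knob of the warming plate has to come off for cleaning. It is a tight push fit and a straight pull would strain its sprung shaft, so keep twisting it back and forth while you gently lift it off; then turn it over and leave it standing upside down on the drying mat, its socket hole facing straight up. Leave the bowl, the bottle and the packet of cheese where they are.

Things in the scene. Friction and masses are not known exactly. Their poses are not given: they have to be found in the camera images.
- knob_center (a point): Centre, half-way up, of the knob: a black plastic block 46 x 46 mm in plan, 50 mm high, about 150 g. z points out of its plain top (thin white line), x and y are square to its flat sides. A 22 mm square socket 24 mm deep opens in its underside, with four steel clips that grip the shaft. It starts standing on the deck, fully on the shaft, and is off once raised 12 mm along it.
- shaft (a joint): How far the sprung round shaft (18 mm thick, 16 mm high) has been drawn up, m; 0 at rest. 5 N per mm; more than 4 mm (20 N) strains it. It does not turn. Straight up, the knob slides at about 30 N; while it is being turned (either way, about 0.3 N m, firm grip of 50 N) it slides at far less: turn it 0.25 rad or more per mm of lift.
- shaft_foot (a point): Where the shaft's axis meets the level deck of the warming plate, 55 mm above the counter. The plate is a fixed steel box 250 x 240 mm; its x axis runs from the front edge across the deck to the hob glass; the front edge is 50 mm from the shaft, the far one 200 mm, the sides 120 mm either side.
- mat_top (a point): Middle of the upper face of the fixed grey drying mat, 5 mm above the counter; the mat measures 210 mm along its x and 230 mm along its y.
- bowl: Small metal bowl, 80 mm across and 42 mm high, on the hob glass about 140 mm behind the knob; origin at the centre of its underside. Leave it alone.
- pump: Clear bottle with a black cap, 60 mm across and 150 mm high, on the counter at the back; origin at the centre of its underside. Leave it alone.
- cheese: Packet of cheese in white paper, 75 x 120 mm and 40 mm high, on the counter at the back; origin at the centre of its underside. Leave it alone.
There are look-alikes about, which are no part of the job. Of the things that look like the part that bears knob_center, the smallest one is meant.

How it is judged:
By the outcome, as a careful person would: the job done as asked, in the order asked, and still so for the second after the job is handed in, with the robot touching nothing.
It also fails if it takes over 72 s, if anything falls off the work surface, if the arm or the gripper's body presses on something with over 40 N, if the wrist force passes 120 N, or if a joint passes its speed limit or range.

### The arm

A 6-joint arm with a two-finger parallel gripper is mounted at the origin on the work surface. World frame = base frame: x ahead of the robot, y to its left, z up, the work surface at z = 0. Lengths are in mm, angles in rad, forces in N, time in s.
With the tool pointing down it reaches from about 350 to 800 mm from the base axis. Payload 7.3 kg.
Tool frame: the origin (TCP) lies on the mounting face of the last link; the fingertips stand 173 mm ahead of it and the grasp point (between the pads) lies 155 mm ahead of it; z points along the fingers, y is the direction in which the jaws open and shut (so a half turn about z gives the same grasp; the last joint's range is limited). The gripper opens to 85 mm and grips with 20 to 120 N. Pads are 22 mm wide; open, the fingers measure 114 mm over their backs; the gripper's body (76 mm by 85 mm) begins 54 mm behind the grasp point. The pads swing forward as they close: fully open they stand 13 mm farther back than shut.
Start: joints at [-1.295, 0.342, 1.524, -0, 1.275, -0.146], TCP at [214.956, -478.98, 404.722] pointing down, gripper open.
Joint ranges: [-2.53, 2.53], [-0.77, 2.02], [0.04, 2.7], [-1, 4.14], [0.28, 2.66], [-3.11, 3.11]. Speed limits (rad/s): [2.57, 2.57, 3.14, 3.14, 3.14, 3.14].

### API

Orientations are given as a unit quaternion [x, y, z, w].
In Python, from rig import telemetry, cams, arm gives the robot as it stands. The module is installed in compiled form; this text tells all that it offers.
- The arm moves only by the tool jog_arm, never from a script. Its argument "targets" is a list of rows, each a list of 3 entries, a list of its own where there are three numbers: the turn, a rotation vector about the tool's x, y, z in degrees, then the shift along the tool's x, y, z in cm, then the closure, from 0 (fully open) to 1 (shut). In form: [[[wx, wy, wz], [x, y, z], gripper], ...]. A call has 1 to 5 rows; each row is the pose to reach, as a shift and turn from the pose measured when the call began, along the tool's axes at that moment; what a row does not reach only later rows make up. A row lasts 1/10 s, in which the tool goes at most 50 mm and 8.59 degrees, less where a joint would pass 70% of its speed; a pose out of reach is approached as far as the arm can. A call with a gripper value outside its range is refused whole. The fingers move at their own pace and stop on an object; the grip force is fixed at half the most. Time passes only in rows, so rows that repeat a pose let the fingers close. It gives the time, the measured TCP pose, the force and the opening at its end, in the units of the state.
- telemetry.read_state(): the state, without advancing time (a new reading comes with each control period).
- cams.grab_frame(name): name is "scene" or "top" or "wrist"; returns a dict with "img" (420x560x3 uint8, red, green, blue), "fx", "fy", "cx", "cy" (pixels), "dist_coeffs" ([k1, k2, p1, p2, k3] as OpenCV has them; the pictures are not rectified), "R" (3x3) and "t" (3): a world point X has camera coordinates R X + t. Camera axes: x right, y down, z forward; pixel columns grow to the right and rows downward; lengths in mm; the calibration is good to about 2 mm. A picture is of the moment at which its call begins. There is no depth.
- arm.close_job(): hands the job in, once; it reports no verdict.
The state is a dict: "time_s": time; "joints": joint angles; "qvel": joint speeds; "joint_torque": joint torques, N m; "eef_pos": TCP position; "tool_rot": TCP orientation; "force": force on the tool from outside, world axes, zero at the start; "moment": the same for the moment, N m; "gripper_width": finger opening in mm.
Only numpy, scipy, OpenCV 4.12 (cv2) and the standard library are available. Lean on these libraries where they do the work, as an engineer would, in place of code of your own. Each camera call takes 0.05 s, during which the arm holds its last target.

## Working session

There is one attempt and no reset: what is moved stays moved. The work goes in short steps, Python scripts to look and compute and a tool call to move; the robot and the scene stay as the last step left them, time stands still between calls to the robot, and variables do not carry over. Pictures are saved under pics/ and viewed, and the job is handed in when it is done.

Besides the shell and the picture viewer there is one more tool, called after "Emit:" as name(argument=value, ...) on one line, values as JSON. jog_arm: Moves the arm, as the interface text tells. Its arguments: {"type":"object","properties":{"targets":{"type":"array"}},"required":["targets"]}

```bash
mkdir -p pics; python3 - <<'E'
from rig import telemetry, cams, arm
import cv2
print(telemetry.read_state())
for n in ["scene","top","wrist"]:
    f=cams.grab_frame(n); cv2.imwrite(f"pics/{n}0.png",f["img"][:,:,::-1])
    print(n,{k:f[k] for k in f if k!="img"})
E
```

```text
{'time_s': 0.0, 'joints': array([-1.29501242e+00,  3.42718121e-01,  1.52501630e+00,  1.19029812e-05,
        1.27540030e+00, -1.46003171e-01]), 'qvel': array([ 1.11345427e-03, -5.58042424e-04, -8.80742019e-06, -2.82465582e-03,
        6.19804151e-04, -6.32346360e-04]), 'joint_torque': array([ 5.95267647e-05, -4.33675611e+01, -2.46017718e+01, -8.60569548e-05,
        7.79815949e-03, -1.87578371e-05]), 'eef_pos': array([ 214.91340325, -478.84700745,  404.02839424]), 'tool_rot': array([ 9.77844330e-01,  2.09331967e-01, -4.43171624e-05, -7.69780077e-04]), 'force': array([0.08223508, 0.11326446, 0.07410181]), 'moment': array([-0.00539022,  0.01881605,  0.04218939]), 'gripper_width': 85.38844056133388}
scene {'fx': 537.564861325708, 'fy': 537.564861325708, 'cx': 271.2138553930088, 'cy': 206.32887197344502, 'dist_coeffs': array([-0.10364848,  0.        ,  0.        ,  0.        ,  0.        ]), 'R': array([[ 0.88272354,  0.46974285,  0.0118665 ],
       [ 0.26946503, -0.48535726, -0.83175533],
       [-0.38495162,  0.73740761, -0.55501555]]), 't': array([-526.76660727,  -77.29438569, 1231.2
[... 156 characters left out ...]
       ,  0.        ,  0.        ,  0.        ]), 'R': array([[-0.00900749, -0.9996808 , -0.02360446],
       [-0.98175671,  0.01332457, -0.18967398],
       [ 0.18992795,  0.02146535, -0.98156335]]), 't': array([ 21.37527868, 566.68985958, 976.237783  ])}
wrist {'fx': 364.9886104418892, 'fy': 364.9886104418892, 'cx': 273.90152231867046, 'cy': 212.33387049292423, 'dist_coeffs': array([-0.06609643,  0.        ,  0.        ,  0.        ,  0.        ]), 'R': array([[ 4.08870097e-01, -9.12592495e-01, -4.25713676e-04],
       [-8.81184422e-01, -3.94919538e-01,  2.59908778e-01],
       [-2.37358923e-01, -1.05893795e-01, -9.65633080e-01]]), 't': array([-526.06866715,  -32.65517522,  377.82237462])}
```

View pics/scene0.png

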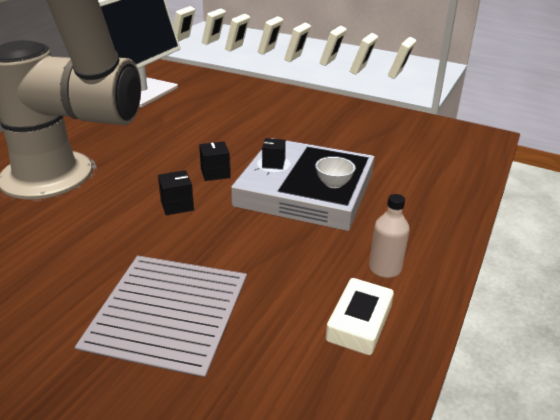

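View pics/top0.png

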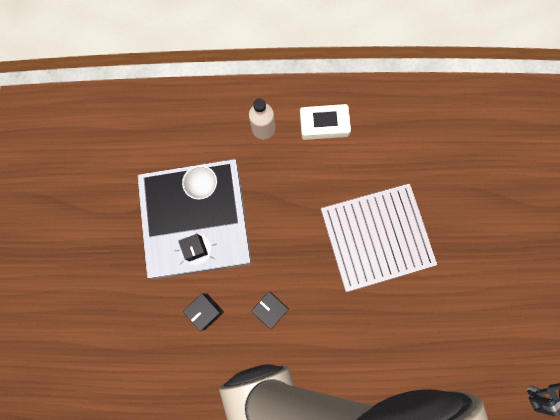

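View pics/wrist0.png

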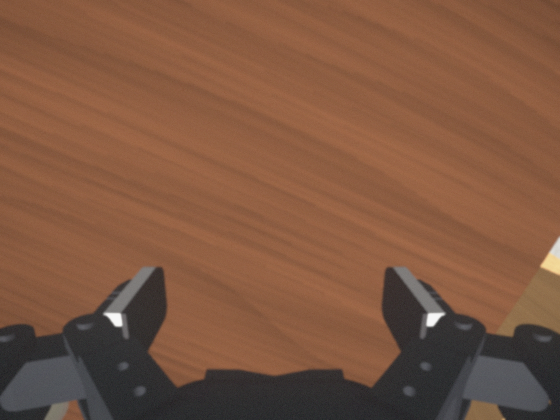

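The scene shows the knob on the plate at about (274,153) and two larger block look-alikes on the counter at (215,160) and (176,192). In the top view the knob is at (193,247), the mat at (379,238) and the bowl at (200,182). The wrist view shows only the table and the fingers.

```bash
cat > h.py <<'E'
import numpy as np, cv2
from rig import telemetry, cams, arm
from scipy.spatial.transform import Rotation as Ro
def K(f): return np.array([[f["fx"],0,f["cx"]],[0,f["fy"],f["cy"]],[0,0,1]])
def ray(f,uv):
    p=cv2.undistortPoints(np.array([[uv]],float),K(f),f["dist_coeffs"])[0,0]
    return -f["R"].T@f["t"], f["R"].T@np.array([p[0],p[1],1])
def at_z(f,uv,z):
    c,d=ray(f,uv); return c+d*(z-c[2])/d[2]
def tri(fs,uvs):
    A=np.zeros((3,3));b=np.zeros(3)
    for f,uv in zip(fs,uvs):
        c,d=ray(f,uv);d/=np.linalg.norm(d);P=np.eye(3)-np.outer(d,d);A+=P;b+=P@c
    return np.linalg.solve(A,b)
def proj(f,X):
    return cv2.projectPoints(np.array(X,float).reshape(-1,1,3),cv2.Rodrigues(f["R"])[0],f["t"],K(f),f["dist_coeffs"])[0][:,0]
def crop(f,x0,y0,w,h,s,name):
    cv2.imwrite(name,cv2.resize(f["img"][y0:y0+h,x0:x0+w,::-1],None,fx=s,fy=s,interpolation=cv2.INTER_CUBIC))
E
python3 - <<'E'
from h import *
f=cams.grab_frame("top"); crop(f,130,150,130,135,4.4,"pics/t1.png"); crop(f,310,170,140,130,4.4,"pics/t2.png")
crop(cams.grab_frame("scene"),225,125,160,110,4.5,"pics/s1.png")
E
```

```text
(no output)
```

View pics/t1.png

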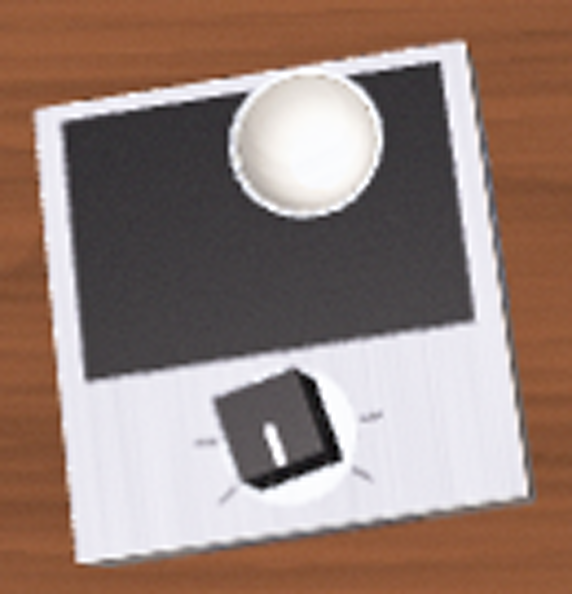

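View pics/t2.png

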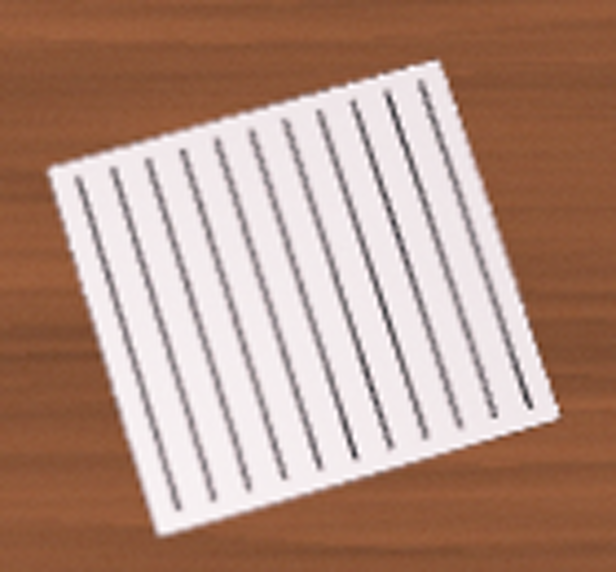

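View pics/s1.png

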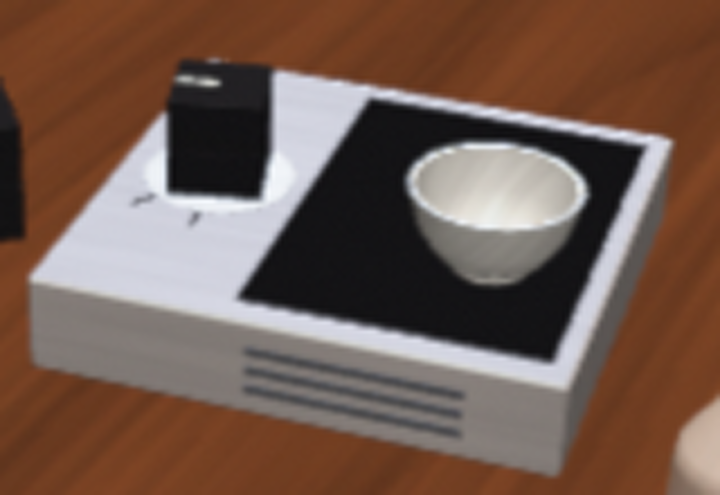

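Crop readings: plate corners at (35,108), (466,42), (532,495) and (78,562); knob top corners at about (213,400), (297,368), (325,455) and (243,480); mat corners at (50,170), (438,60), (558,415) and (160,535).

```bash
python3 - <<'E'
from h import *
f=cams.grab_frame("top"); s=cams.grab_frame("scene")
def t1(u,v): return (130+(u+.5)/4.4-.5,150+(v+.5)/4.4-.5)
def t2(u,v): return (310+(u+.5)/4.4-.5,170+(v+.5)/4.4-.5)
def s1(u,v): return (225+(u+.5)/4.5-.5,125+(v+.5)/4.5-.5)
np.set_printoptions(precision=1,suppress=True)
P=np.array([at_z(f,t1(*p),55) for p in [(35,108),(466,42),(532,495),(78,562)]]);print(P)
print([np.linalg.norm(P[i]-P[i-1]) for i in range(4)])
c=P.mean(0);ax=(P[0]+P[1]-P[2]-P[3]);ax/=np.linalg.norm(ax);print("shaft",c-75*ax,np.degrees(np.arctan2(ax[1],ax[0])))
print("disc",at_z(f,t1(295,438),55), at_z(s,s1(221,175),55))
k=np.array([at_z(f,t1(*p),105) for p in [(213,400),(297,368),(325,455),(243,480)]]);print("knob top",k,k.mean(0))
print([np.linalg.norm(k[i]-k[i-1]) for i in range(4)],[np.degrees(np.arctan2(*(k[i]-k[i-1])[1::-1])) for i in range(4)])
k=np.array([at_z(s,s1(*p),105) for p in [(165,107),(265,115),(272,68),(180,60)]]);print("knob scene",k,k.mean(0))
m=np.array([at_z(f,t2(*p),5) for p in [(50,170),(438,60),(558,415),(160,535)]]);print("mat",m,m.mean(0),[np.linalg.norm(m[i]-m[i-1]) for i in range(4)])
S=np.array(s1(300,0))
print("bowl",at_z(f,t1(306,145),97))
st=telemetry.read_state();print(Ro.from_quat(st['tool_rot']).as_matrix())
E
```

```text
[[667.  359.7  55. ]
 [699.5 123.1  55. ]
 [454.4  86.2  55. ]
 [421.1 323.9  55. ]]
[np.float64(248.51501869290766), np.float64(238.80625544282213), np.float64(247.77509024809592), np.float64(240.05979096393034)]
shaft [486.3 212.2  55. ] 8.419493914406633
disc [485.2 210.6  55. ] [490.2 210.4  55. ]
knob top [[499.  241.8 105. ]
 [514.7 199.7 105. ]
 [471.  184.6 105. ]
 [458.9 225.4 105. ]] [485.9 212.9 105. ]
[np.float64(43.34431157770456), np.float64(44.97621389291102), np.float64(46.27123328969696), np.float64(42.62439055649591)] [np.float64(22.21446038862984), np.float64(-69.5403411656809), np.float64(-160.93425124281586), np.float64(106.51324753295614)]
knob scene [[478.7 175.1 105. ]
 [522.7 190.7 105. ]
 [503.8 235.2 105. ]
 [461.5 221.2 105. ]] [491.7 205.6 105. ]
mat [[ 587.4  -80.4    5. ]
 [ 647.5 -299.9    5. ]
 [ 447.9 -353.6    5. ]
 [ 387.4 -134.4    5. ]] [ 517.6 -217.1    5. ] [np.float64(207.2058018535043), np.float64(227.59232301832807), np.float64(206.5978963595399), np.float64(227.39613661809312)]
bowl [632.  199.9  97. ]
[[ 0.9  0.4 -0. ]
 [ 0.4 -0.9  0. ]
 [ 0.  -0.  -1. ]]
```

```bash
cat >> h.py <<'E'
np.set_printoptions(precision=3,suppress=True)
def mv(tgt_tcp,xyaw=None,R=None,tilt=0):
    """tilt>0: tool leans so that z points toward +x dir; prints rotvec deg + shift cm"""
    st=telemetry.read_state(); R0=Ro.from_quat(st['tool_rot'])
    if R is None:
        R=Ro.from_euler('z',xyaw,degrees=True)*Ro.from_matrix(np.diag([1.,-1,-1]))*Ro.from_euler('y',tilt,degrees=True)
    rv=np.degrees((R0.inv()*R).as_rotvec()); s=R0.inv().apply(np.array(tgt_tcp)-st['eef_pos'])/10
    print('turn',rv.round(2),'shift',s.round(3),'dist',np.linalg.norm(s).round(2),'ang',np.linalg.norm(rv).round(1))
    return rv,s
def stt():
    st=telemetry.read_state(); M=Ro.from_quat(st['tool_rot']).as_matrix()
    print('t',round(st['time_s'],2),'q',st['joints'],'pos',st['eef_pos'].round(1),'xyaw',np.degrees(np.arctan2(M[1,0],M[0,0])).round(2),'z',M[:,2],'F',st['force'].round(1),'M',st['moment'].round(2),'w',round(st['gripper_width'],1))
    return st
E
python3 - <<'E'
from h import *
st=stt(); R0=Ro.from_quat(st['tool_rot'])
f=cams.grab_frame("wrist"); c=-f["R"].T@f["t"]; print("cam in tool",R0.inv().apply(c-st['eef_pos']))
mv([487,211,350],xyaw=20)
print(R0.as_matrix())
E
```

```text
t 0.35 q [-1.295  0.342  1.524 -0.     1.275 -0.146] pos [ 215.  -479.   404.5] xyaw 24.17 z [-0.  0. -1.] F [-0.4 -1.3 -0.3] M [ 0.01 -0.08 -0.02] w 85.5
cam in tool [66.314  1.429 30.997]
turn [-0.01 -0.    4.16] shift [ 53.064 -51.816   5.471] dist 74.37 ang 4.2
[[ 0.912  0.409 -0.   ]
 [ 0.409 -0.912  0.   ]
 [ 0.    -0.    -1.   ]]
```

Emit:
jog_arm(targets=[[[0,0,0],[53.06,-51.82,0],0],[[0,0,0],[53.06,-51.82,0],0],[[0,0,0],[53.06,-51.82,0],0],[[0,0,0],[53.06,-51.82,0],0],[[0,0,0],[53.06,-51.82,0],0]])

```text
time_s: 0.9
eef_pos: [306.8, -244.6, 404.9]
tool_rot: [0.978, 0.209, 0.0, 0.0]
force: [0.7, 1.2, 0.7]
gripper_width: 85.2
```

```bash
python3 -c "
from h import *
stt();mv([487,211,350],xyaw=20)"
```

```text
t 0.9 q [-0.869  0.096  1.849  0.     1.197  0.281] pos [ 306.8 -244.6  404.9] xyaw 24.12 z [ 0.001 -0.    -1.   ] F [0.7 1.2 0.7] M [ 0.06 -0.07  0.01] w 85.2
turn [ 0.02 -0.02  4.12] shift [ 35.063 -34.215   5.484] dist 49.3 ang 4.1
```

Emit:
jog_arm(targets=[[[0,0,0],[35.06,-34.2,0],0],[[0,0,0],[35.06,-34.2,0],0],[[0,0,0],[35.06,-34.2,0],0],[[0,0,0],[35.06,-34.2,0],0],[[0,0,0],[35.06,-34.2,0],0]])

```text
time_s: 1.4
eef_pos: [398.6, -11.7, 405.2]
tool_rot: [0.978, 0.209, 0.001, 0.0]
force: [1.3, -0.5, 0.0]
gripper_width: 85.2
```

```bash
python3 -c "
from h import *
stt();mv([487,211,350],xyaw=20)"
```

```text
t 1.4 q [-0.222  0.107  1.834 -0.     1.198  0.928] pos [398.6 -11.7 405.2] xyaw 24.12 z [ 0.002 -0.001 -1.   ] F [ 1.3 -0.5  0. ] M [ 0.02 -0.07 -0.07] w 85.2
turn [ 0.07 -0.07  4.12] shift [ 17.167 -16.722   5.517] dist 24.59 ang 4.1
```

Emit:
jog_arm(targets=[[[0,0,0],[17.2,-16.7,0],0],[[0,0,4.1],[17.2,-16.7,5],0],[[0,0,4.1],[17.2,-16.7,5.5],0],[[0,0,4.1],[17.2,-16.7,5.5],0],[[0,0,4.1],[17.2,-16.7,5.5],0]])

```text
time_s: 1.9
eef_pos: [487.7, 213.1, 349.7]
tool_rot: [0.985, 0.174, 0.001, 0.0]
force: [1.4, 0.3, 1.2]
gripper_width: 85.2
```

```bash
python3 -c "
from h import *
stt();mv([487,211,350],xyaw=20)
f=cams.grab_frame('wrist');cv2.imwrite('pics/w1.png',f['img'][:,:,::-1])
X=[[487,211,105],[487,211,55]];print(proj(f,X))
crop(f,200,130,160,120,5,'pics/w1c.png')"
```

```text
t 1.9 q [ 0.268  0.405  1.589 -0.001  1.146  1.49 ] pos [487.7 213.1 349.7] xyaw 20.05 z [ 0.002 -0.001 -1.   ] F [1.4 0.3 1.2] M [-0.01 -0.   -0.03] w 85.2
turn [ 0.07 -0.11  0.05] shift [-0.141  0.174 -0.031] dist 0.23 ang 0.1
[[273.701 229.228]
 [273.59  208.931]]
```

View pics/w1.png

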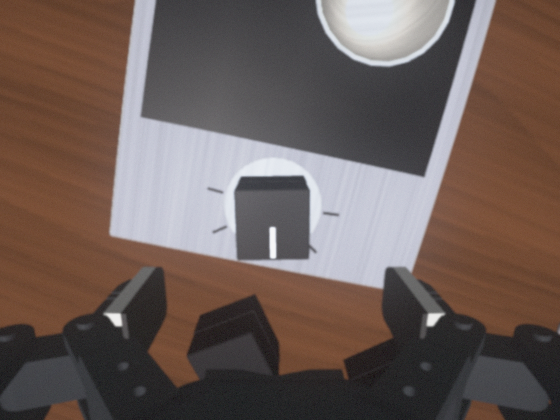

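The wrist view shows the knob square to the image, with its top face spanning about x 236–310 and y 190–259. The bowl is at the top right.

View pics/w1c.png

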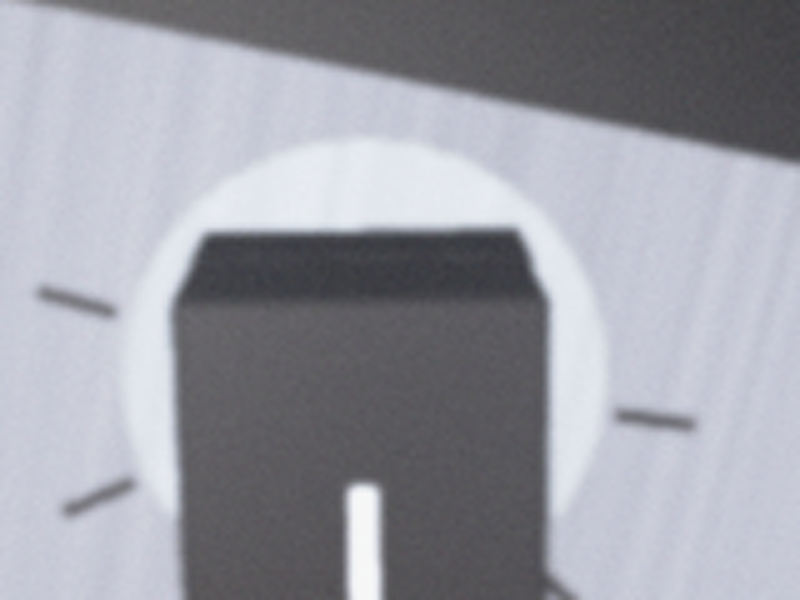

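```bash
python3 -c "
from h import *
f=cams.grab_frame('wrist')
k=np.array([at_z(f,p,105) for p in [(235,190),(309.3,189.6),(309.5,258.5),(236.8,259.2)]]);print(k,k.mean(0),[np.linalg.norm(k[i]-k[i-1]) for i in range(4)],[np.degrees(np.arctan2(*(k[i]-k[i-1])[1::-1])) for i in range(4)])
print('bottom back',[at_z(f,p,55) for p in [(241,176.6),(304,176.6)]])
stt()
crop(f,210,160,130,110,6,'pics/w1d.png')
"
```

```text
[[503.604 246.545 105.   ]
 [518.903 205.52  105.   ]
 [478.467 189.386 105.   ]
 [462.48  231.589 105.   ]] [490.864 218.26  105.   ] [np.float64(43.75907130936518), np.float64(43.78432512229146), np.float64(43.53611158698093), np.float64(45.13026803017212)] [np.float64(19.984534337732335), np.float64(-69.54819761931306), np.float64(-158.24720074997987), np.float64(110.74726623254038)]
bottom back [array([503.014, 247.272,  55.   ]), array([518.675, 204.556,  55.   ])]
t 2.0 q [0.271 0.41  1.588 0.    1.145 1.488] pos [488.  215.2 347.6] xyaw 20.28 z [-0.001  0.    -1.   ] F [ 0.6 -0.2  0.4] M [-0.01  0.01  0.02] w 85.2
```

View pics/w1d.png

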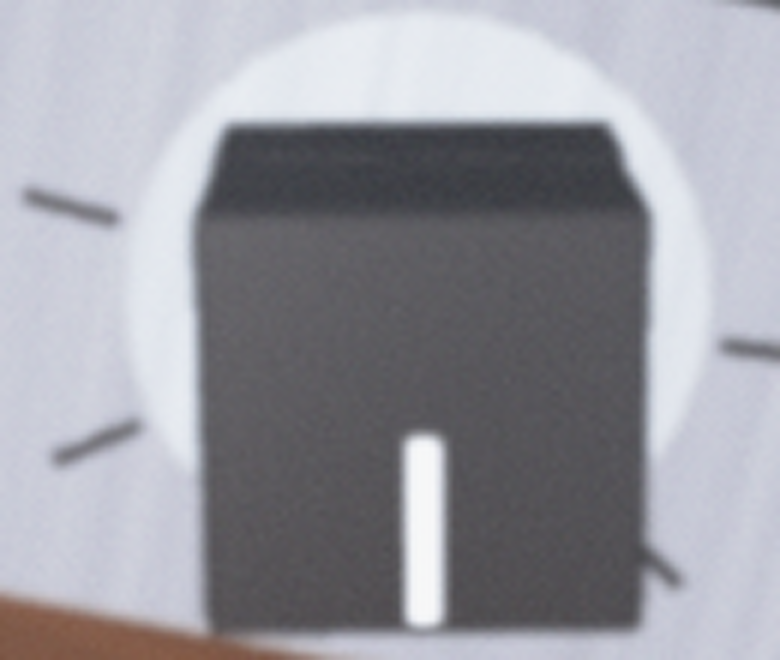

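```bash
python3 -c "
from h import *
stt()
f=cams.grab_frame('wrist')
stt()
crop(f,210,160,130,110,6,'pics/w1e.png')
import pickle;pickle.dump(f,open('f.pkl','wb'))
stt()
"
```

```text
t 2.0 q [0.271 0.41  1.588 0.    1.145 1.488] pos [488.  215.2 347.6] xyaw 20.28 z [-0.001  0.    -1.   ] F [ 0.6 -0.2  0.4] M [-0.01  0.01  0.02] w 85.2
t 2.05 q [ 0.268  0.407  1.59  -0.001  1.146  1.486] pos [487.5 213.2 348.5] xyaw 20.24 z [-0.001 -0.001 -1.   ] F [-0.4 -0.2 -0.2] M [-0.02  0.02 -0.03] w 85.3
t 2.05 q [ 0.268  0.407  1.59  -0.001  1.146  1.486] pos [487.5 213.2 348.5] xyaw 20.24 z [-0.001 -0.001 -1.   ] F [-0.4 -0.2 -0.2] M [-0.02  0.02 -0.03] w 85.3
```

View pics/w1e.png

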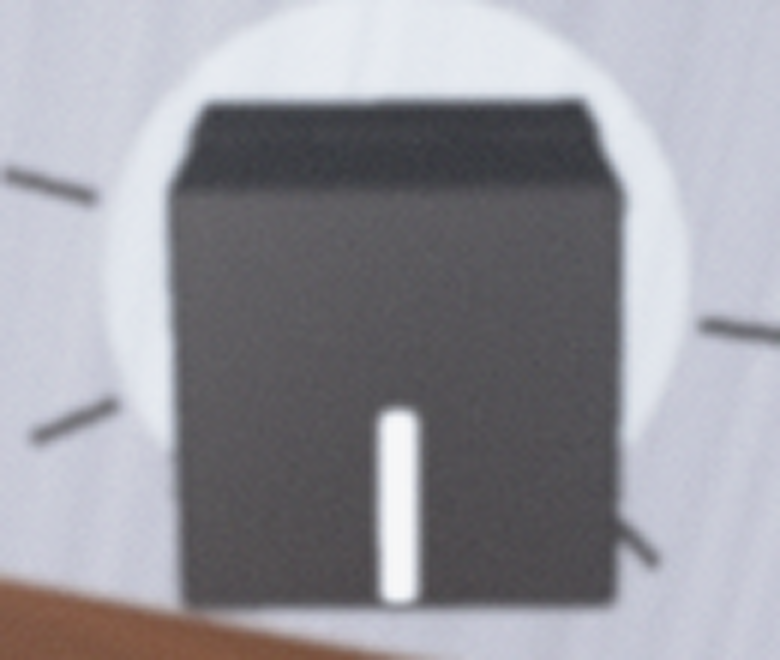

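```bash
python3 -c "
from h import *
import pickle;f=pickle.load(open('f.pkl','rb'))
g=lambda u,v:(210+(u+.5)/6-.5,160+(v+.5)/6-.5)
k=np.array([at_z(f,g(*p),105) for p in [(172,187),(620,185),(615,602),(185,605)]]);print(k,k.mean(0),[np.linalg.norm(k[i]-k[i-1]) for i in range(4)],[np.degrees(np.arctan2(*(k[i]-k[i-1])[1::-1])) for i in range(4)])
b=[at_z(f,g(*p),55) for p in [(205,103),(583,100)]];print(b,np.linalg.norm(b[0]-b[1]))
stt();mv([487.5,213.2,237],xyaw=20.5)
"
```

```text
[[502.287 241.362 105.   ]
 [517.753 200.001 105.   ]
 [476.575 184.031 105.   ]
 [460.81  225.847 105.   ]] [489.356 212.81  105.   ] [np.float64(44.2828243097711), np.float64(44.157403082812216), np.float64(44.16624217482742), np.float64(44.68942554926074)] [np.float64(20.508388157868808), np.float64(-69.49766549506624), np.float64(-158.8016075366448), np.float64(110.65598141879677)]
[array([501.992, 242.016,  55.   ]), array([518.114, 199.355,  55.   ])] 45.605794470323325
t 2.05 q [ 0.268  0.407  1.59  -0.001  1.146  1.486] pos [487.5 213.2 348.5] xyaw 20.24 z [-0.001 -0.001 -1.   ] F [-0.4 -0.2 -0.2] M [-0.02  0.02 -0.03] w 85.3
turn [ 0.05  0.07 -0.26] shift [ 0.017 -0.011 11.148] dist 11.15 ang 0.3
```

Emit:
jog_arm(targets=[[[0,0,-0.4],[0.05,0.1,5],0],[[0,0,-0.4],[0.05,0.1,9],0],[[0,0,-0.4],[0.05,0.1,11.1],0],[[0,0,-0.4],[0.05,0.1,11.1],0],[[0,0,-0.4],[0.05,0.1,11.1],0]])

```text
time_s: 2.55
eef_pos: [488.6, 211.6, 238.5]
tool_rot: [0.984, 0.179, -0.0, 0.001]
force: [0.1, 0.3, 0.4]
gripper_width: 85.3
```

```bash
python3 -c "
from h import *
stt();mv([488.3,212.5,237],xyaw=20.7)
f=cams.grab_frame('wrist');cv2.imwrite('pics/w2.png',f['img'][:,:,::-1]);stt()"
```

```text
t 2.55 q [ 0.265  0.546  1.712 -0.001  0.884  1.477] pos [488.6 211.6 238.5] xyaw 20.59 z [-0.    -0.001 -1.   ] F [0.1 0.3 0.4] M [ 0.04 -0.02 -0.02] w 85.3
turn [ 0.06  0.02 -0.11] shift [ 0.004 -0.095  0.153] dist 0.18 ang 0.1
t 2.6 q [ 0.265  0.546  1.711 -0.001  0.884  1.477] pos [488.9 211.8 239.2] xyaw 20.6 z [ 0.002 -0.001 -1.   ] F [ 0.2 -0.4  0.6] M [-0.04 -0.01 -0.03] w 85.8
```

View pics/w2.png

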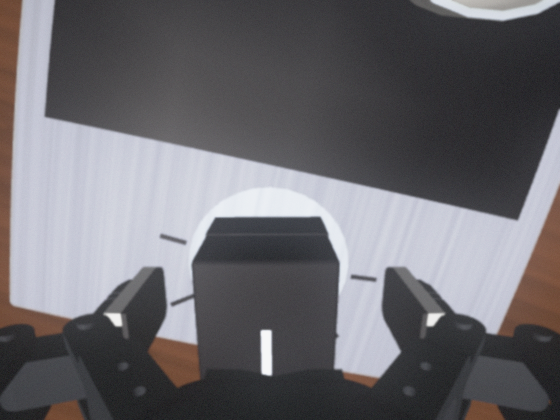

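The knob now lies between the open pads: its top back edge is at x 192–340 (mid 266), and the pads' middle is at 274. It sits a few mm toward tool −y.

```bash
python3 -c "
from h import *
f=cams.grab_frame('wrist');s=stt();crop(f,170,190,200,150,4,'pics/w3.png')
import pickle;pickle.dump((f,s),open('f.pkl','wb'))"
```

```text
t 2.65 q [ 0.266  0.545  1.711 -0.001  0.884  1.477] pos [488.9 212.  239.5] xyaw 20.61 z [ 0.002 -0.    -1.   ] F [-0.4  0.3 -1. ] M [ 0.02 -0.03  0.01] w 85.4
```

View pics/w3.png

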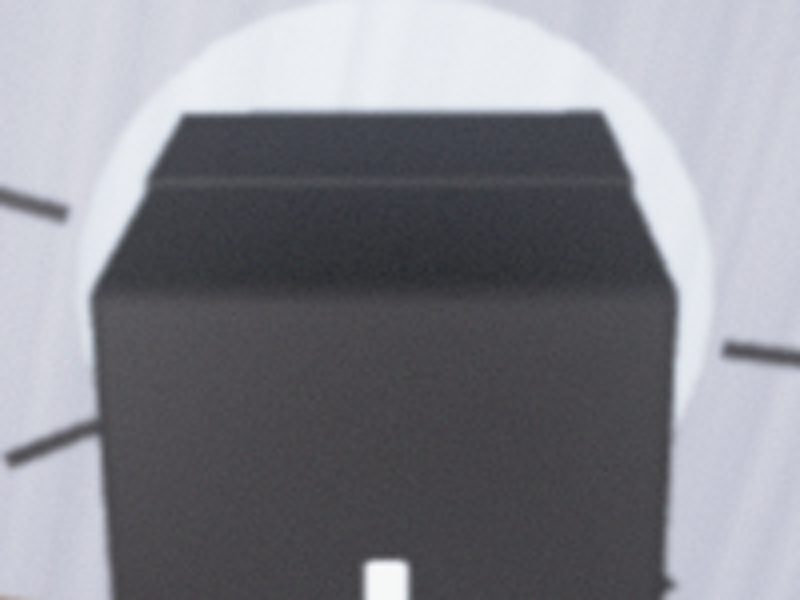

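```bash
python3 -c "
from h import *
import pickle;f,s=pickle.load(open('f.pkl','rb'))
R0=Ro.from_quat(s['tool_rot'])
g=lambda u,v:(170+(u+.5)/4-.5,190+(v+.5)/4-.5)
for z,p,q in [(105,(93,298),(677,297)),(55,(183,113),(603,112)),(55,(77,280),(715,280))]:
    a=at_z(f,g(*p),z);b=at_z(f,g(*q),z);m=(a+b)/2;print(m,np.linalg.norm(a-b),'in tool',R0.inv().apply(m-s['eef_pos']))
# projected grasp axis
for d in [155,173]:
    print(proj(f,s['eef_pos']+R0.apply([0,0,d])))
"
```

```text
[509.551 220.507 105.   ] 44.65845319937529 in tool [ 22.034  -0.876 134.526]
[510.013 220.76   55.   ] 45.90769716693711 in tool [ 22.445  -1.01  184.527]
[491.654 213.605  55.   ] 72.17551144640298 in tool [  2.742  -0.773 184.484]
[[269.681 296.764]]
[[270.116 276.26 ]]
```

Emit:
jog_arm(targets=[[[0,0,0],[-0.05,-0.18,0.2],0],[[0,0,0],[-0.05,-0.18,0.2],0.38],[[0,0,0],[-0.05,-0.18,0.2],0.38],[[0,0,0],[-0.05,-0.18,0.2],0.38],[[0,0,0],[-0.05,-0.18,0.2],0.38]])

```text
time_s: 3.15
eef_pos: [487.8, 213.5, 237.6]
tool_rot: [0.984, 0.179, 0.001, 0.0]
force: [-0.9, -0.6, 0.4]
gripper_width: 52.6
```

```bash
python3 -c "
from h import *
f=cams.grab_frame('wrist');s=stt();crop(f,120,190,300,225,2.6,'pics/w4.png')"
```

```text
t 3.2 q [ 0.269  0.547  1.713 -0.001  0.878  1.481] pos [487.8 213.5 237.5] xyaw 20.61 z [ 0.003 -0.    -1.   ] F [-0.7  0.2 -0.3] M [0. 0. 0.] w 52.6
```

View pics/w4.png

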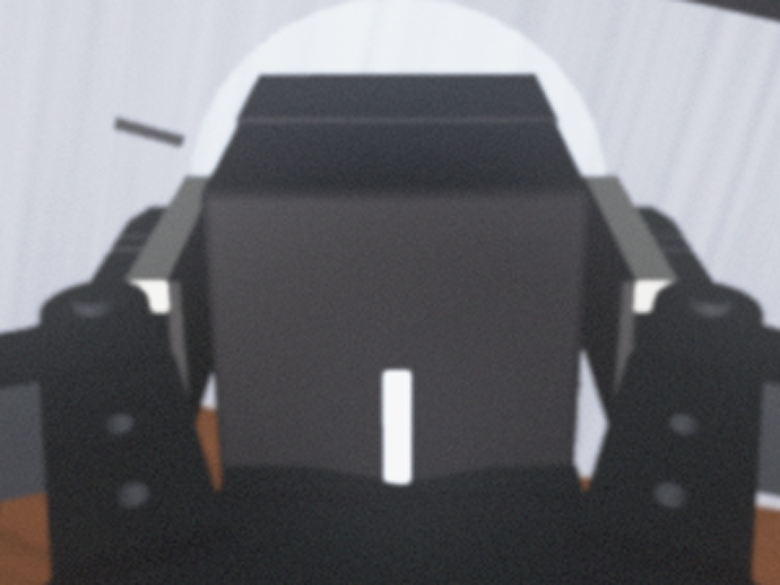

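The pads sit on either side of the knob, with inner edges at about 212 and 588 and the knob from 208 to 585, so it is centred within about 1 mm. Closing now.

Emit:
jog_arm(targets=[[[0,0,0],[0,-0.05,0],0.5],[[0,0,0],[0,-0.05,0],0.6],[[0,0,0],[0,-0.05,0],0.6],[[0,0,0],[0,-0.05,0],0.6]])

```text
time_s: 3.6
eef_pos: [487.6, 214.1, 237.6]
tool_rot: [0.984, 0.179, 0.001, 0.0]
force: [-1.7, 0.8, 3.7]
gripper_width: 45.5
```

```bash
python3 -c "
from h import *
s=stt()"
```

```text
t 3.6 q [ 0.27   0.547  1.713 -0.001  0.879  1.482] pos [487.6 214.1 237.6] xyaw 20.62 z [ 0.003 -0.    -1.   ] F [-1.7  0.8  3.7] M [0.12 0.24 0.06] w 45.5
```

Emit:
jog_arm(targets=[[[0,0,8],[0,0,0],0.6],[[0,0,16],[0,0,-0.02],0.6],[[0,0,24],[0,0,-0.05],0.6],[[0,0,32],[0,0,-0.08],0.6],[[0,0,40],[0,0,-0.11],0.6]])

```text
time_s: 4.1
eef_pos: [487.6, 214.0, 238.1]
tool_rot: [0.985, -0.171, 0.001, 0.0]
force: [0.6, 0.8, -3.7]
gripper_width: 45.6
```

```bash
python3 -c "
from h import *
s=stt()"
```

```text
t 4.1 q [ 0.27   0.547  1.713 -0.002  0.88   2.185] pos [487.6 214.  238.1] xyaw -19.68 z [ 0.002 -0.001 -1.   ] F [ 0.6  0.8 -3.7] M [ 0.12 -0.17  0.21] w 45.6
```

Emit:
jog_arm(targets=[[[0,0,-8],[0,0,-0.02],0.6],[[0,0,-16],[0,0,-0.06],0.6],[[0,0,-24],[0,0,-0.1],0.6],[[0,0,-32],[0,0,-0.14],0.6],[[0,0,-40],[0,0,-0.18],0.6]])

```text
time_s: 4.6
eef_pos: [487.6, 213.9, 239.1]
tool_rot: [0.984, 0.179, 0.001, 0.0]
force: [2.0, 0.2, -6.0]
gripper_width: 45.1
```

Emit:
jog_arm(targets=[[[0,0,-8],[0,0,-0.03],0.6],[[0,0,-16],[0,0,-0.07],0.6],[[0,0,-24],[0,0,-0.11],0.6],[[0,0,-32],[0,0,-0.15],0.6],[[0,0,-40],[0,0,-0.19],0.6]])

```text
time_s: 5.1
eef_pos: [487.6, 213.9, 240.0]
tool_rot: [0.862, 0.507, 0.0, 0.0]
force: [1.5, 1.9, -7.7]
gripper_width: 45.3
```

```bash
python3 -c "
from h import *
s=stt()"
```

```text
t 5.1 q [ 0.27   0.544  1.711 -0.001  0.886  0.778] pos [487.6 213.9 240. ] xyaw 60.88 z [ 0.001 -0.    -1.   ] F [ 1.5  1.9 -7.7] M [ 0.33 -0.38 -0.24] w 45.3
```

Emit:
jog_arm(targets=[[[0,0,8],[0,0,-0.03],0.6],[[0,0,16],[0,0,-0.07],0.6],[[0,0,24],[0,0,-0.11],0.6],[[0,0,32],[0,0,-0.15],0.6],[[0,0,40],[0,0,-0.19],0.6]])

```text
time_s: 5.6
eef_pos: [487.7, 214.0, 240.9]
tool_rot: [0.984, 0.179, 0.0, 0.0]
force: [2.0, 2.7, -7.3]
gripper_width: 45.2
```

Emit:
jog_arm(targets=[[[0,0,8],[0,0,-0.04],0.6],[[0,0,16],[0,0,-0.08],0.6],[[0,0,24],[0,0,-0.12],0.6],[[0,0,32],[0,0,-0.16],0.6],[[0,0,40],[0,0,-0.2],0.6]])

```text
time_s: 6.1
eef_pos: [487.7, 214.0, 241.8]
tool_rot: [0.985, -0.171, -0.0, 0.0]
force: [3.2, 0.1, -7.3]
gripper_width: 45.4
```

Emit:
jog_arm(targets=[[[0,0,-8],[0,0,-0.03],0.6],[[0,0,-16],[0,0,-0.07],0.6],[[0,0,-24],[0,0,-0.11],0.6],[[0,0,-32],[0,0,-0.15],0.6],[[0,0,-40],[0,0,-0.19],0.6]])

```text
time_s: 6.6
eef_pos: [487.9, 213.9, 242.7]
tool_rot: [0.984, 0.179, -0.001, 0.0]
force: [3.3, 0.6, -7.6]
gripper_width: 45.2
```

Emit:
jog_arm(targets=[[[0,0,-8],[0,0,-0.04],0.6],[[0,0,-16],[0,0,-0.08],0.6],[[0,0,-24],[0,0,-0.12],0.6],[[0,0,-32],[0,0,-0.16],0.6],[[0,0,-40],[0,0,-0.2],0.6]])

```text
time_s: 7.1
eef_pos: [488.0, 214.0, 243.7]
tool_rot: [0.862, 0.506, -0.001, -0.0]
force: [2.6, 2.5, -6.7]
gripper_width: 45.2
```

```bash
python3 -c "
from h import *
s=stt()"
```

```text
t 7.1 q [ 0.269  0.54   1.706 -0.     0.898  0.778] pos [488.  214.  243.7] xyaw 60.86 z [-0.001 -0.001 -1.   ] F [ 2.6  2.5 -6.7] M [ 0.42 -0.3  -0.17] w 45.2
```

Emit:
jog_arm(targets=[[[0,0,8],[0,0,-0.04],0.6],[[0,0,16],[0,0,-0.1],0.6],[[0,0,24],[0,0,-0.16],0.6],[[0,0,32],[0,0,-0.21],0.6],[[0,0,40],[0,0,-0.26],0.6]])

```text
time_s: 7.6
eef_pos: [488.0, 214.0, 245.1]
tool_rot: [0.984, 0.178, -0.001, 0.0]
force: [3.0, 1.2, -8.2]
gripper_width: 45.7
```

Emit:
jog_arm(targets=[[[0,0,8],[0,0,-0.05],0.6],[[0,0,16],[0,0,-0.11],0.6],[[0,0,24],[0,0,-0.17],0.6],[[0,0,32],[0,0,-0.23],0.6],[[0,0,40],[0,0,-0.28],0.6]])

```text
time_s: 8.1
eef_pos: [488.1, 214.0, 246.8]
tool_rot: [0.985, -0.172, -0.001, 0.001]
force: [1.9, 0.5, -8.8]
gripper_width: 45.2
```

Emit:
jog_arm(targets=[[[0,0,-8],[0,0,-0.04],0.6],[[0,0,-16],[0,0,-0.1],0.6],[[0,0,-24],[0,0,-0.16],0.6],[[0,0,-32],[0,0,-0.21],0.6],[[0,0,-40],[0,0,-0.26],0.6]])

```text
time_s: 8.6
eef_pos: [488.2, 214.1, 248.4]
tool_rot: [0.984, 0.178, -0.002, 0.0]
force: [2.3, -0.5, -5.0]
gripper_width: 45.2
```

Emit:
jog_arm(targets=[[[0,0,-8],[0,0,-0.05],0.6],[[0,0,-16],[0,0,-0.11],0.6],[[0,0,-24],[0,0,-0.17],0.6],[[0,0,-32],[0,0,-0.23],0.6],[[0,0,-40],[0,0,-0.28],0.6]])

```text
time_s: 9.1
eef_pos: [488.1, 214.0, 250.7]
tool_rot: [0.862, 0.506, -0.002, -0.001]
force: [0.4, -0.5, -1.4]
gripper_width: 45.5
```

```bash
python3 -c "
from h import *
s=stt()"
```

```text
t 9.1 q [0.269 0.53  1.698 0.    0.918 0.778] pos [488.1 214.  250.7] xyaw 60.86 z [-0.004 -0.001 -1.   ] F [ 0.4 -0.5 -1.4] M [0.09 0.01 0.01] w 45.5
```

Emit:
jog_arm(targets=[[[0,0,8],[0,0,-0.1],0.6],[[0,0,16],[0,0,-0.3],0.6],[[0,0,24],[0,0,-1.5],0.6],[[0,0,32],[0,0,-4],0.6],[[0,0,40],[0,0,-8],0.6]])

```text
time_s: 9.6
eef_pos: [487.8, 213.8, 328.9]
tool_rot: [0.984, 0.178, -0.005, 0.0]
force: [0.6, 0.3, -1.3]
gripper_width: 45.3
```

```bash
python3 -c "
from h import *
s=stt();mv([517,-217,300],xyaw=-23)
f=cams.grab_frame('scene');crop(f,180,60,220,165,3.6,'pics/s2.png')"
```

```text
t 9.6 q [ 0.269  0.431  1.611 -0.     1.11   1.482] pos [487.8 213.8 328.9] xyaw 20.51 z [-0.01  -0.003 -1.   ] F [ 0.6  0.3 -1.3] M [ 0.01 -0.    0.04] w 45.3
turn [ 0.18  0.6  43.51] shift [-12.327  41.373   2.987] dist 43.27 ang 43.5
```

View pics/s2.png

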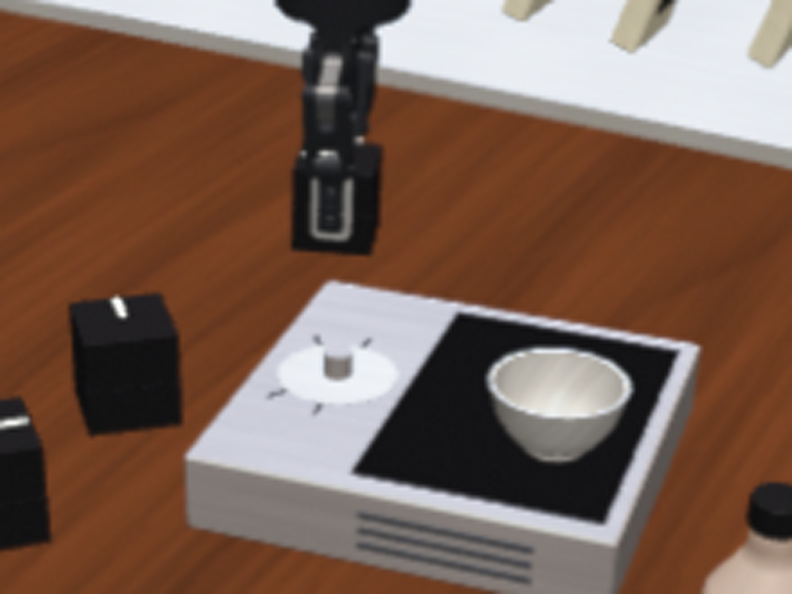

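The knob is off and held in the jaws at (338,200); the bare shaft stands at (338,365) and the bowl hasn't moved.

Emit:
jog_arm(targets=[[[0,0,8],[-1.4,4.7,0],0.6],[[0,0,16],[-2.8,9.4,0],0.6],[[0,0,24],[-4.2,14.1,0],0.6],[[0,0,32],[-5.6,18.8,0],0.6],[[0,0.6,40],[-7,23.5,0],0.6]])

```text
time_s: 10.15
eef_pos: [504.3, -32.3, 336.5]
tool_rot: [0.985, -0.175, 0.006, -0.001]
force: [1.4, -0.5, -1.5]
gripper_width: 45.3
```

```bash
python3 -c "
from h import *
s=stt();mv([517,-217,230],xyaw=-23)"
```

```text
t 10.15 q [-0.217  0.371  1.685  0.004  1.073  1.704] pos [504.3 -32.3 336.5] xyaw -20.17 z [ 0.013  0.001 -1.   ] F [ 1.4 -0.5 -1.5] M [-0.09  0.01  0.01] w 45.3
turn [-0.31 -0.68  2.83] shift [ 7.434 16.959 10.652] dist 21.36 ang 2.9
```

Emit:
jog_arm(targets=[[[0,0,1],[1.8,4.2,1],0.6],[[0,0,2],[3.5,8.2,3],0.6],[[-0.3,-0.7,2.8],[5.5,12.6,6],0.6],[[-0.3,-0.7,2.8],[7.4,17,9],0.6],[[-0.3,-0.7,2.8],[7.4,17,10.6],0.6]])

```text
time_s: 10.65
eef_pos: [516.3, -221.4, 228.7]
tool_rot: [0.98, -0.201, 0.0, 0.0]
force: [0.2, 0.6, -2.3]
gripper_width: 46.0
```

```bash
python3 -c "
from h import *
s=stt();mv([517,-217,190],xyaw=-23)"
```

```text
t 10.65 q [-0.541  0.602  1.635 -0.001  0.904  1.434] pos [ 516.3 -221.4  228.7] xyaw -23.14 z [ 0.    -0.001 -1.   ] F [ 0.2  0.6 -2.3] M [ 0.01 -0.04  0.02] w 46.0
turn [ 0.05 -0.03 -0.14] shift [-0.105 -0.434  3.87 ] dist 3.9 ang 0.1
```

Emit:
jog_arm(targets=[[[0,0,0],[-0.1,-0.4,2.5],0.6],[[0,0,0],[-0.1,-0.4,3.7],0.6],[[0,0,0],[-0.1,-0.4,3.9],0.6],[[0,0,0],[-0.1,-0.4,4.0],0.6],[[0,0,0],[-0.1,-0.4,4.05],0.6]])

```text
time_s: 11.15
eef_pos: [517.3, -217.0, 189.1]
tool_rot: [0.98, -0.2, 0.001, 0.001]
force: [0.4, -0.1, -2.1]
gripper_width: 45.4
```

```bash
python3 -c "
from h import *
s=stt()"
```

```text
t 11.15 q [-0.534  0.66   1.664 -0.001  0.815  1.441] pos [ 517.3 -217.   189.1] xyaw -23.08 z [ 0.001 -0.002 -1.   ] F [ 0.4 -0.1 -2.1] M [ 0.   -0.02  0.  ] w 45.4
```

Emit:
jog_arm(targets=[[[0,0,0],[0,0,0.1],0.6],[[0,0,0],[0,0,0.15],0.6],[[0,0,0],[0,0,0.2],0.6],[[0,0,0],[0,0,0.2],0.6]])

```text
time_s: 11.55
eef_pos: [517.5, -216.9, 187.7]
tool_rot: [0.98, -0.2, 0.001, 0.001]
force: [-0.3, 1.7, 3.5]
gripper_width: 45.5
```

```bash
python3 -c "
from h import *
s=stt()"
```

```text
t 11.55 q [-0.533  0.662  1.665 -0.001  0.812  1.441] pos [ 517.5 -216.9  187.7] xyaw -23.07 z [ 0.002 -0.002 -1.   ] F [-0.3  1.7  3.5] M [0.22 0.1  0.06] w 45.5
```

Emit:
jog_arm(targets=[[[0,0,0],[0,0,0],0],[[0,0,0],[0,0,0],0],[[0,0,0],[0,0,0],0],[[0,0,0],[0,0,0],0]])

```text
time_s: 11.95
eef_pos: [517.5, -217.0, 187.6]
tool_rot: [0.98, -0.2, 0.001, 0.001]
force: [-0.5, -0.3, -0.2]
gripper_width: 85.4
```

```bash
python3 -c "
from h import *
s=stt();f=cams.grab_frame('wrist');crop(f,120,190,300,225,2.6,'pics/w5.png')"
```

```text
t 11.95 q [-0.534  0.662  1.665 -0.001  0.811  1.441] pos [ 517.5 -217.   187.6] xyaw -23.08 z [ 0.002 -0.002 -1.   ] F [-0.5 -0.3 -0.2] M [0.01 0.01 0.02] w 85.4
```

View pics/w5.png

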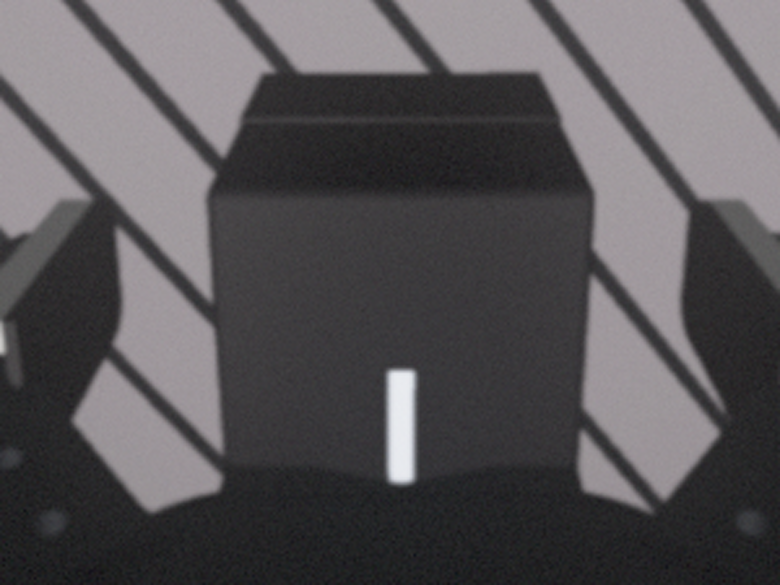

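The knob stands upright on the mat, released, with the pads clear on both sides. Next I tilt the tool about the grasp point.

Emit:
jog_arm(targets=[[[0,8,0],[-2.16,0,0.15],0],[[0,16,0],[-4.27,0,0.6],0],[[0,24,0],[-6.3,0,1.34],0],[[0,24,0],[-6.3,0,1.34],0]])

```text
time_s: 12.4
eef_pos: [471.8, -202.8, 196.7]
tool_rot: [0.962, -0.196, 0.188, 0.033]
force: [-0.1, -0.5, 0.5]
gripper_width: 85.4
```

```bash
python3 -c "
from h import *
s=stt();R=Ro.from_quat(s['tool_rot']);print(s['eef_pos']+R.apply([0,0,155]),np.degrees(np.arccos(-R.as_matrix()[2,2])))"
```

```text
t 12.4 q [-0.576  0.542  1.947  0.275  0.284  1.146] pos [ 471.8 -202.8  196.7] xyaw -23.12 z [ 0.35  -0.137 -0.927] F [-0.1 -0.5  0.5] M [ 0.04  0.16 -0.01] w 85.4
[ 526.061 -223.985   53.009] 22.05700370636622
```

```bash
python3 -c "
from h import *
s=stt();mv([517.5,-217,197],xyaw=-23)"
```

```text
t 12.4 q [-0.576  0.542  1.947  0.275  0.284  1.146] pos [ 471.8 -202.8  196.7] xyaw -23.12 z [ 0.35  -0.137 -0.927] F [-0.1 -0.5  0.5] M [ 0.04  0.16 -0.01] w 85.4
turn [ -0.64 -22.05   0.01] shift [ 4.421 -0.468  1.76 ] dist 4.78 ang 22.1
```

Emit:
jog_arm(targets=[[[-0.2,-8,0],[1.6,-0.15,0.4],0],[[-0.4,-16,0],[3.2,-0.3,1.1],0],[[-0.6,-22,0],[4.4,-0.47,1.76],0],[[-0.6,-22,0],[4.4,-0.47,1.76],0]])

```text
time_s: 12.8
eef_pos: [519.9, -218.3, 196.8]
tool_rot: [0.98, -0.2, 0.001, 0.002]
force: [0.9, -0.0, 0.3]
gripper_width: 85.6
```

```bash
python3 -c "
from h import *
s=stt();mv([517.5,-217,197],xyaw=67)"
```

```text
t 12.8 q [-0.533  0.652  1.652 -0.003  0.834  1.442] pos [ 519.9 -218.3  196.8] xyaw -23.02 z [ 0.002 -0.004 -1.   ] F [ 0.9 -0.   0.3] M [-0.    0.06  0.02] w 85.6
turn [  0.28  -0.03 -90.02] shift [-0.271 -0.024 -0.025] dist 0.27 ang 90.0
```

Emit:
jog_arm(targets=[[[0,0,-8.5],[-0.2,0,0],0],[[0,0,-17],[-0.2,0,0],0],[[0,0,-25.5],[-0.2,0,0],0],[[0,0,-34],[-0.2,0,0],0],[[0,0,-42.5],[-0.2,0,0],0]])

```text
time_s: 13.3
eef_pos: [517.8, -217.6, 196.5]
tool_rot: [0.985, 0.172, 0.002, 0.004]
force: [-0.1, -0.0, 0.1]
gripper_width: 85.1
```

Emit:
jog_arm(targets=[[[0,0,-8.5],[0,0,0],0],[[0,0,-17],[0,0,0],0],[[0,0,-25.5],[0,0,0],0],[[0,0,-34],[0,0,0],0],[[0,0,-42.5],[0,0,0],0]])

```text
time_s: 13.8
eef_pos: [517.5, -217.7, 196.1]
tool_rot: [0.855, 0.519, 0.0, 0.006]
force: [-0.2, 0.6, -0.1]
gripper_width: 85.4
```

```bash
python3 -c "
from h import *
s=stt();mv([517.5,-217,197],xyaw=67)"
```

```text
t 13.8 q [-0.533  0.648  1.662 -0.007  0.821 -0.05 ] pos [ 517.5 -217.7  196.1] xyaw 62.58 z [ 0.006 -0.01  -1.   ] F [-0.2  0.6 -0.1] M [-0.    0.02 -0.  ] w 85.4
turn [ 0.56  0.35 -4.42] shift [ 0.062 -0.037 -0.086] dist 0.11 ang 4.5
```

Emit:
jog_arm(targets=[[[0.6,0.3,-4.4],[0.05,-0.05,-0.1],0],[[0.6,0.3,-4.4],[0.05,-0.05,-0.1],0]])

```text
time_s: 14.0
eef_pos: [517.1, -217.1, 196.9]
tool_rot: [0.834, 0.552, -0.0, 0.001]
force: [0.2, 0.8, -0.5]
gripper_width: 85.7
```

Emit:
jog_arm(targets=[[[0,8,0],[-2.16,0,0.15],0],[[0,16,0],[-4.27,0,0.6],0]])

```text
time_s: 14.2
eef_pos: [500.6, -256.2, 191.4]
tool_rot: [0.826, 0.546, 0.118, -0.075]
force: [-0.9, 0.1, -0.7]
gripper_width: 85.4
```

```bash
python3 -c "
from h import *
s=stt();R=Ro.from_quat(s['tool_rot']);print(s['eef_pos']+R.apply([0,0,155]),np.degrees(np.arccos(-R.as_matrix()[2,2])));z=np.array([517.5,-217,32+0])
t=40;print(z);T=Ro.from_euler('z',67,degrees=True)*Ro.from_matrix(np.diag([1.,-1,-1]))*Ro.from_euler('y',t,degrees=True)
mv(z-T.apply([0,0,155]),R=T)"
```

```text
t 14.2 q [-0.677  0.671  1.651  0.342  0.921 -0.497] pos [ 500.6 -256.2  191.4] xyaw 66.99 z [ 0.113  0.252 -0.961] F [-0.9  0.1 -0.7] M [-0.12  0.09 -0.07] w 85.4
[ 518.155 -217.143   42.446] 16.029134087614317
[ 517.5 -217.    32. ]
turn [ 0.32 23.97  0.06] shift [-6.598  0.009  2.338] dist 7.0 ang 24.0
```

```bash
cat >> h.py <<'E'
def tilt(G,yaw,t,off=0):
    T=Ro.from_euler('z',yaw,degrees=True)*Ro.from_matrix(np.diag([1.,-1,-1]))*Ro.from_euler('y',t,degrees=True)
    return mv(np.array(G)-T.apply([0,0,155+off]),R=T)
E
python3 -c "
from h import *
for t in (24,32,40,48,54): tilt([517.5,-217,32],67,t)"
```

```text
turn [0.32 7.97 0.01] shift [-2.451  0.014  1.15 ] dist 2.71 ang 8.0
turn [ 0.32 15.97  0.03] shift [-4.566  0.012  1.599] dist 4.84 ang 16.0
turn [ 0.32 23.97  0.06] shift [-6.598  0.009  2.338] dist 7.0 ang 24.0
turn [ 0.31 31.97  0.08] shift [-8.508  0.003  3.352] dist 9.14 ang 32.0
turn [ 0.31 37.97  0.09] shift [-9.838 -0.002  4.282] dist 10.73 ang 38.0
```

Emit:
jog_arm(targets=[[[0.3,8,0],[-2.45,0,0.5],0],[[0.3,16,0],[-4.57,0,1.2],0],[[0.3,24,0],[-6.6,0,2.2],0],[[0.3,32,0],[-8.5,0,3.35],0],[[0.3,38,0],[-9.84,0,4.28],0]])

```text
time_s: 14.7
eef_pos: [467.5, -333.8, 121.7]
tool_rot: [0.744, 0.49, 0.379, -0.251]
force: [0.8, 0.2, 0.5]
gripper_width: 85.3
```

```bash
python3 -c "
from h import *
s=stt();R=Ro.from_quat(s['tool_rot']);print(s['eef_pos']+R.apply([0,0,155]),np.degrees(np.arccos(-R.as_matrix()[2,2])))
tilt([517.5,-217,32],67,54)
f=cams.grab_frame('scene');crop(f,60,170,240,180,3.3,'pics/s3.png')
f=cams.grab_frame('wrist');cv2.imwrite('pics/w6.png',f['img'][:,:,::-1]);stt()"
```

```text
t 14.7 q [-0.929  0.921  1.545  0.798  1.366 -0.983] pos [ 467.5 -333.8  121.7] xyaw 66.64 z [ 0.318  0.745 -0.586] F [0.8 0.2 0.5] M [-0.36  0.15  0.04] w 85.3
[ 516.815 -218.24    30.943] 54.14492955592098
turn [ 0.1  -0.15 -0.21] shift [0.208 0.042 0.052] dist 0.22 ang 0.3
t 14.8 q [-0.929  0.923  1.546  0.796  1.364 -0.981] pos [ 466.9 -333.7  120.1] xyaw 66.32 z [ 0.316  0.745 -0.587] F [ 0.7 -0.8 -0.4] M [-0.37  0.08  0.01] w 85.5
```

View pics/s3.png

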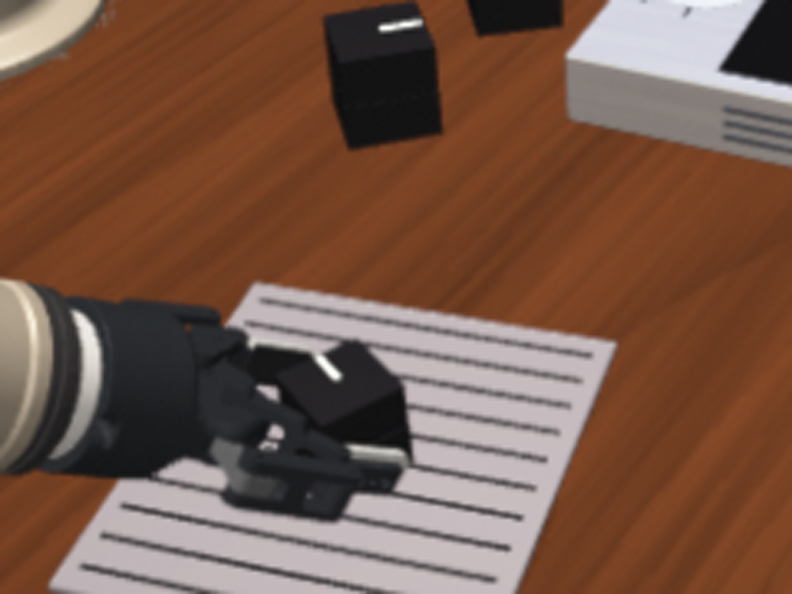

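View pics/w6.png

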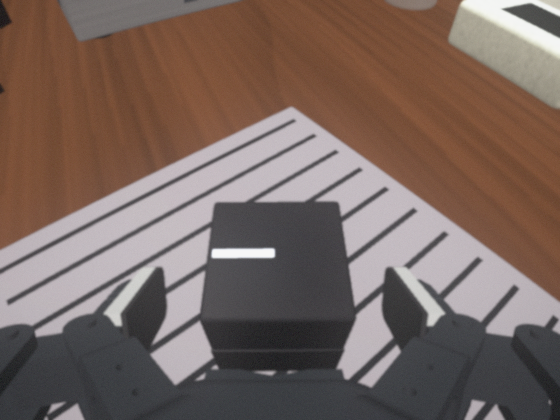

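The tool is tilted 54° with the upright knob squarely between the open pads (top face 205–353 px, pads at 163–385).

Emit:
jog_arm(targets=[[[0,0,-0.5],[0.3,0.1,0],0],[[0,0,-0.5],[0.3,0.1,0],0.35],[[0,0,-0.5],[0.3,0.1,0],0.38],[[0,0,-0.5],[0.3,0.1,0],0.38],[[0,0,-0.5],[0.3,0.1,0],0.38]])

```text
time_s: 15.3
eef_pos: [468.9, -332.2, 123.2]
tool_rot: [0.742, 0.493, 0.379, -0.25]
force: [-0.1, 0.3, -0.6]
gripper_width: 52.7
```

```bash
python3 -c "
from h import *
tilt([517.5,-217,32],67,54)
f=cams.grab_frame('wrist');crop(f,120,190,300,225,2.6,'pics/w7.png');stt()"
```

```text
turn [0.01 0.04 0.16] shift [-0.034 -0.025 -0.023] dist 0.05 ang 0.2
t 15.35 q [-0.925  0.918  1.545  0.797  1.365 -0.985] pos [ 468.8 -332.2  123.1] xyaw 67.26 z [ 0.316  0.744 -0.588] F [ 0.1 -0.3 -0.2] M [-0.33  0.14 -0.05] w 52.8
```

View pics/w7.png

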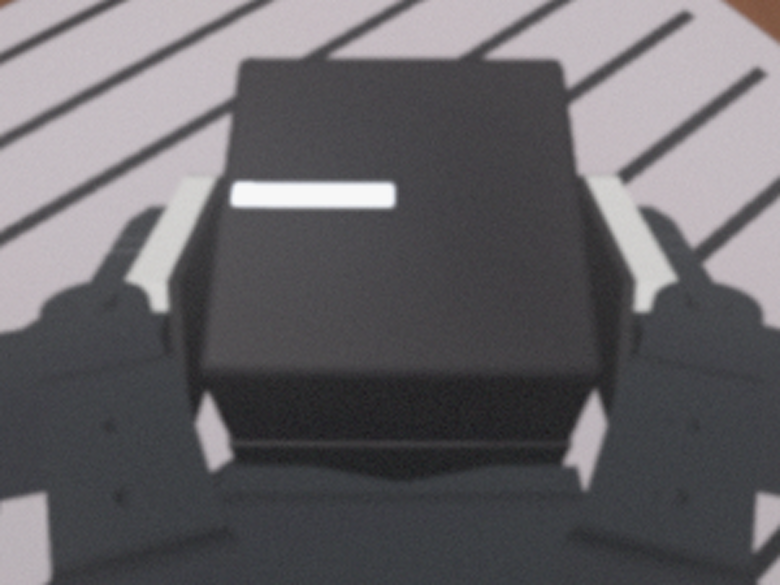

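Emit:
jog_arm(targets=[[[0,0,0],[0,0,0],0.6],[[0,0,0],[0,0,0],0.6],[[0,0,0],[0,0,0],0.6],[[0,0,0],[0,0,0],0.6]])

```text
time_s: 15.75
eef_pos: [468.8, -332.2, 123.2]
tool_rot: [0.742, 0.493, 0.379, -0.25]
force: [0.3, 0.1, 1.1]
gripper_width: 45.3
```

```bash
python3 -c "
from h import *
stt()
for h,t in ((52,54),(82,54),(92,46),(92,38),(92,30)): tilt([517.5,-217,h],67,t)"
```

```text
t 15.75 q [-0.925  0.918  1.545  0.798  1.365 -0.985] pos [ 468.8 -332.2  123.2] xyaw 67.25 z [ 0.316  0.745 -0.588] F [0.3 0.1 1.1] M [-0.17  0.07  0.01] w 45.3
turn [0.01 0.01 0.15] shift [ 1.596 -0.02  -1.198] dist 2.0 ang 0.1
turn [0.01 0.01 0.15] shift [ 4.023 -0.013 -2.961] dist 5.0 ang 0.1
turn [ 0.02 -7.99  0.15] shift [ 6.989 -0.006 -3.398] dist 7.77 ang 8.0
turn [  0.03 -15.99   0.15] shift [ 9.105 -0.    -2.949] dist 9.57 ang 16.0
turn [  0.05 -23.99   0.14] shift [11.137  0.005 -2.21 ] dist 11.35 ang 24.0
```

Emit:
jog_arm(targets=[[[0,0,0],[1.6,0,-1.2],0.6],[[0,0,0],[4,0,-2.96],0.6],[[0,-8,0],[7,0,-3.4],0.6],[[0,-16,0],[9.1,0,-2.95],0.6],[[0,-24,0],[11.1,0,-2.2],0.6]])

```text
time_s: 16.25
eef_pos: [487.0, -288.6, 226.9]
tool_rot: [0.806, 0.534, 0.214, -0.139]
force: [-0.5, 1.1, -1.5]
gripper_width: 45.4
```

```bash
python3 -c "
from h import *
stt()
for h,t in ((92,22),(92,14),(92,6),(92,-2),(92,-10)): tilt([517.5,-217,h],67,t)"
```

```text
t 16.25 q [-0.786  0.656  1.598  0.527  1.152 -0.669] pos [ 487.  -288.6  226.9] xyaw 67.13 z [ 0.197  0.454 -0.869] F [-0.5  1.1 -1.5] M [-0.36  0.15 -0.  ] w 45.4
turn [ 0.22 -7.64  0.1 ] shift [2.156 0.01  0.213] dist 2.17 ang 7.6
turn [  0.23 -15.64   0.08] shift [4.274 0.012 0.649] dist 4.32 ang 15.6
turn [  0.23 -23.64   0.07] shift [6.311 0.014 1.376] dist 6.46 ang 23.6
turn [  0.24 -31.64   0.05] shift [8.227 0.014 2.38 ] dist 8.56 ang 31.6
turn [  0.24 -39.64   0.04] shift [9.984 0.013 3.64 ] dist 10.63 ang 39.6
```

Emit:
jog_arm(targets=[[[0,-7.6,0],[2.15,0,0.2],0.6],[[0.2,-15.6,0],[4.27,0,0.65],0.6],[[0.2,-23.6,0],[6.3,0,1.37],0.6],[[0.2,-31.6,0],[8.2,0,2.4],0.6],[[0.2,-39.6,0],[10,0,3.6],0.6]])

```text
time_s: 16.75
eef_pos: [528.1, -191.4, 245.5]
tool_rot: [0.831, 0.55, -0.074, 0.051]
force: [0.1, -0.1, -1.9]
gripper_width: 45.6
```

```bash
python3 -c "
from h import *
stt()
for h,t in ((82,-18),(70,-26),(60,-34),(52,-36),(45,-36)): tilt([517.5,-217,h],67,t)"
```

```text
t 16.75 q [-0.439  0.584  1.619 -0.222  0.941  0.093] pos [ 528.1 -191.4  245.5] xyaw 66.99 z [-0.067 -0.165 -0.984] F [ 0.1 -0.1 -1.9] M [ 0.18  0.   -0.02] w 45.6
turn [ 0.17 -7.73 -0.02] shift [2.276 0.02  1.224] dist 2.58 ang 7.7
turn [  0.16 -15.73  -0.03] shift [4.607 0.015 2.845] dist 5.41 ang 15.7
turn [  0.16 -23.73  -0.04] shift [6.821 0.009 4.559] dist 8.2 ang 23.7
turn [  0.16 -25.73  -0.05] shift [7.455 0.006 5.572] dist 9.31 ang 25.7
turn [  0.16 -25.73  -0.05] shift [7.58  0.004 6.261] dist 9.83 ang 25.7
```

Emit:
jog_arm(targets=[[[0.2,-7.7,0],[2.28,0,1.2],0.6],[[0.2,-15.7,0],[4.6,0,2.85],0.6],[[0.2,-23.7,0],[6.8,0,4.55],0.6],[[0.2,-25.7,0],[7.45,0,5.57],0.6],[[0.2,-25.7,0],[7.58,0,6.26],0.6]])

```text
time_s: 17.25
eef_pos: [553.0, -131.5, 168.4]
tool_rot: [0.792, 0.526, -0.258, 0.169]
force: [-0.3, -0.2, -2.0]
gripper_width: 45.6
```

```bash
python3 -c "
from h import *
stt()
for h,t in ((33,-36),(29,-36),(27.5,-36)): tilt([517.5,-217,h],67,t)"
```

```text
t 17.25 q [-0.225  0.769  1.602 -0.736  1.038  0.645] pos [ 553.  -131.5  168.4] xyaw 67.23 z [-0.231 -0.54  -0.809] F [-0.3 -0.2 -2. ] M [ 0.35 -0.18 -0.04] w 45.6
turn [-0.11 -0.01  0.18] shift [0.471 0.075 0.892] dist 1.01 ang 0.2
turn [-0.11 -0.01  0.18] shift [0.706 0.077 1.216] dist 1.41 ang 0.2
turn [-0.11 -0.01  0.18] shift [0.794 0.077 1.337] dist 1.56 ang 0.2
```

Emit:
jog_arm(targets=[[[0,0,0.2],[0.47,0.08,0.89],0.6],[[0,0,0.2],[0.6,0.08,1.1],0.6],[[0,0,0.2],[0.7,0.08,1.2],0.6],[[0,0,0.2],[0.76,0.08,1.29],0.6],[[0,0,0.2],[0.76,0.08,1.29],0.6]])

```text
time_s: 17.75
eef_pos: [553.1, -133.6, 154.0]
tool_rot: [0.794, 0.524, -0.258, 0.17]
force: [0.7, 0.5, -1.3]
gripper_width: 45.1
```

```bash
python3 -c "
from h import *
stt()
for h,t in ((29,-36),(28,-36)): tilt([517.5,-217,h],67,t)"
```

```text
t 17.75 q [-0.229  0.793  1.605 -0.748  1.017  0.669] pos [ 553.1 -133.6  154. ] xyaw 66.9 z [-0.231 -0.54  -0.809] F [ 0.7  0.5 -1.3] M [ 0.39 -0.21 -0.01] w 45.1
turn [-0.09 -0.03 -0.08] shift [ 0.011 -0.022 -0.06 ] dist 0.06 ang 0.1
turn [-0.09 -0.03 -0.08] shift [ 0.069 -0.022  0.021] dist 0.08 ang 0.1
```

Emit:
jog_arm(targets=[[[0,0,0],[0.06,0,0.08],0.6],[[0,0,0],[0.1,0,0.12],0.6],[[0,0,0],[0.12,0,0.16],0.6],[[0,0,0],[0.12,0,0.16],0.6]])

```text
time_s: 18.15
eef_pos: [553.3, -133.7, 153.2]
tool_rot: [0.794, 0.524, -0.258, 0.171]
force: [0.2, 1.1, 5.9]
gripper_width: 45.5
```

```bash
python3 -c "
from h import *
s=stt();R=Ro.from_quat(s['tool_rot']);print(s['eef_pos']+R.apply([0,0,155]))
f=cams.grab_frame('scene');crop(f,60,170,240,180,3.3,'pics/s4.png')"
```

```text
t 18.15 q [-0.229  0.794  1.605 -0.75   1.016  0.672] pos [ 553.3 -133.7  153.2] xyaw 66.85 z [-0.231 -0.541 -0.809] F [0.2 1.1 5.9] M [-0.1   0.38 -0.17] w 45.5
[ 517.583 -217.559   27.865]
```

View pics/s4.png

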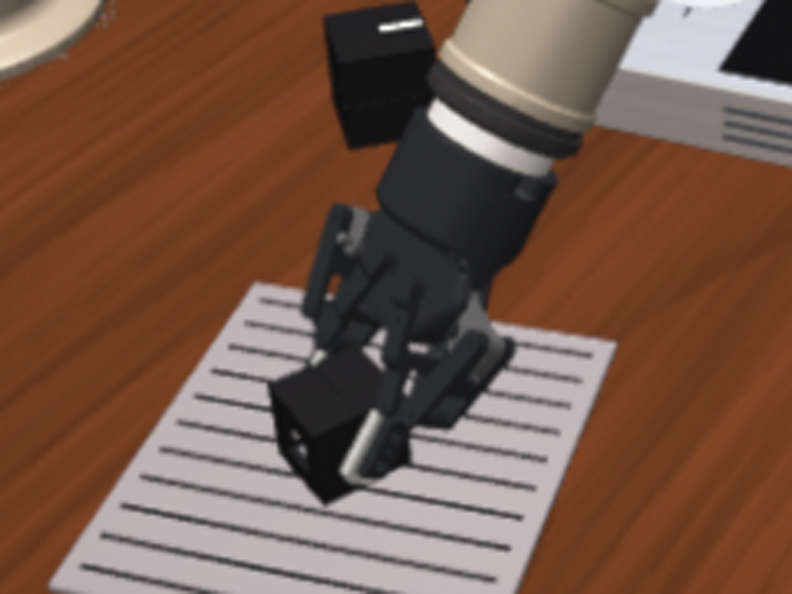

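The knob lies on its side with its socket hole showing at crop (298,445), and contact was felt at the expected height. Releasing it and re-tilting.

Emit:
jog_arm(targets=[[[0,0,0],[0,0,0],0],[[0,0,0],[0,0,0],0],[[0,0,0],[0,0,0],0],[[0,0,0],[0,0,0],0]])

```text
time_s: 18.6
eef_pos: [553.3, -133.7, 153.1]
tool_rot: [0.794, 0.524, -0.258, 0.171]
force: [-0.2, 0.4, -0.1]
gripper_width: 85.0
```

```bash
python3 -c "
from h import *
stt()
for h,t in ((34,-28),(36,-20),(36,-12),(36,-4),(36,4)): tilt([517,-218.5,h],67,t)"
```

```text
t 18.6 q [-0.229  0.795  1.605 -0.75   1.016  0.672] pos [ 553.3 -133.7  153.1] xyaw 66.86 z [-0.231 -0.541 -0.809] F [-0.2  0.4 -0.1] M [ 0.25 -0.12  0.03] w 85.0
turn [-0.04  8.04 -0.12] shift [-2.622 -0.022 -0.291] dist 2.64 ang 8.0
turn [-0.03 16.04 -0.12] shift [-4.855 -0.017 -0.001] dist 4.85 ang 16.0
turn [-0.03 24.04 -0.12] shift [-6.886 -0.012  0.74 ] dist 6.93 ang 24.0
turn [-0.02 32.04 -0.13] shift [-8.795 -0.007  1.756] dist 8.97 ang 32.0
turn [-0.01 40.04 -0.13] shift [-10.544  -0.003   3.028] dist 10.97 ang 40.0
```

Emit:
jog_arm(targets=[[[0,8,0],[-2.6,0,-0.29],0],[[0,16,0],[-4.85,0,0],0],[[0,24,0],[-6.9,0,0.74],0],[[0,32,0],[-8.8,0,1.75],0],[[0,40,0],[-10.5,0,3],0]])

```text
time_s: 19.1
eef_pos: [512.9, -228.8, 191.6]
tool_rot: [0.834, 0.551, 0.032, -0.019]
force: [-0.7, 0.7, -0.8]
gripper_width: 85.4
```

```bash
python3 -c "
from h import *
stt()
for h,t in ((36,12),(36,20),(36,28),(36,36),(35,44)): tilt([517,-218.5,h],67,t)"
```

```text
t 19.1 q [-0.575  0.658  1.661  0.1    0.834 -0.239] pos [ 512.9 -228.8  191.6] xyaw 66.92 z [ 0.033  0.067 -0.997] F [-0.7  0.7 -0.8] M [-0.01  0.02  0.06] w 85.4
turn [ 0.23  7.74 -0.07] shift [-2.141 -0.024  0.239] dist 2.15 ang 7.7
turn [ 0.24 15.74 -0.05] shift [-4.258 -0.022  0.679] dist 4.31 ang 15.7
turn [ 0.24 23.74 -0.03] shift [-6.293 -0.022  1.409] dist 6.45 ang 23.7
turn [ 0.24 31.74 -0.02] shift [-8.207 -0.024  2.416] dist 8.56 ang 31.7
turn [ 0.25 39.74  0.  ] shift [-9.97  -0.026  3.779] dist 10.66 ang 39.7
```

Emit:
jog_arm(targets=[[[0.2,7.7,0],[-2.14,0,0.24],0],[[0.2,15.7,0],[-4.26,0,0.68],0],[[0.2,23.7,0],[-6.3,0,1.4],0],[[0.2,31.7,0],[-8.2,0,2.4],0],[[0.2,39.7,0],[-9.97,0,3.78],0]])

```text
time_s: 19.6
eef_pos: [474.8, -319.0, 146.8]
tool_rot: [0.773, 0.511, 0.315, -0.206]
force: [-0.4, 0.3, -0.5]
gripper_width: 85.7
```

```bash
python3 -c "
from h import *
stt()
for h,t in ((33,50),(31.5,54)): tilt([517,-218.5,h],67,t)"
```

```text
t 19.6 q [-0.881  0.837  1.579  0.715  1.24  -0.902] pos [ 474.8 -319.   146.8] xyaw 67.12 z [ 0.276  0.641 -0.716] F [-0.4  0.3 -0.5] M [-0.3   0.11 -0.01] w 85.7
turn [0.19 5.77 0.1 ] shift [-1.681 -0.052  0.333] dist 1.71 ang 5.8
turn [0.19 9.77 0.1 ] shift [-2.858 -0.054  0.587] dist 2.92 ang 9.8
```

Emit:
jog_arm(targets=[[[0.2,5.8,0.1],[-1.7,-0.05,0.33],0],[[0.2,9.8,0.1],[-2.8,-0.05,0.58],0],[[0.2,9.8,0.1],[-2.8,-0.05,0.58],0.3],[[0.2,9.8,0.1],[-2.8,-0.05,0.58],0.38],[[0.2,9.8,0.1],[-2.8,-0.05,0.58],0.38]])

```text
time_s: 20.1
eef_pos: [468.6, -333.1, 123.8]
tool_rot: [0.743, 0.492, 0.378, -0.25]
force: [0.7, -0.0, -0.1]
gripper_width: 53.1
```

```bash
python3 -c "
from h import *
s=stt();R=Ro.from_quat(s['tool_rot']);print(s['eef_pos']+R.apply([0,0,155]))
tilt([517,-218.5,31.5],67,54)
f=cams.grab_frame('wrist');crop(f,120,190,300,225,2.6,'pics/w8.png')
f=cams.grab_frame('scene');crop(f,60,170,240,180,3.3,'pics/s5.png');stt()"
```

```text
t 20.1 q [-0.926  0.917  1.544  0.795  1.367 -0.982] pos [ 468.6 -333.1  123.8] xyaw 67.12 z [ 0.315  0.744 -0.589] F [ 0.7 -0.  -0.1] M [-0.32  0.19  0.02] w 53.1
[ 517.484 -217.793   32.557]
turn [-0.03  0.07  0.07] shift [-0.154 -0.024 -0.006] dist 0.16 ang 0.1
t 20.2 q [-0.926  0.917  1.544  0.796  1.367 -0.982] pos [ 468.7 -333.1  124. ] xyaw 67.17 z [ 0.315  0.744 -0.589] F [-0.7  0.6  0.3] M [-0.39  0.13 -0.  ] w 53.1
```

View pics/w8.png

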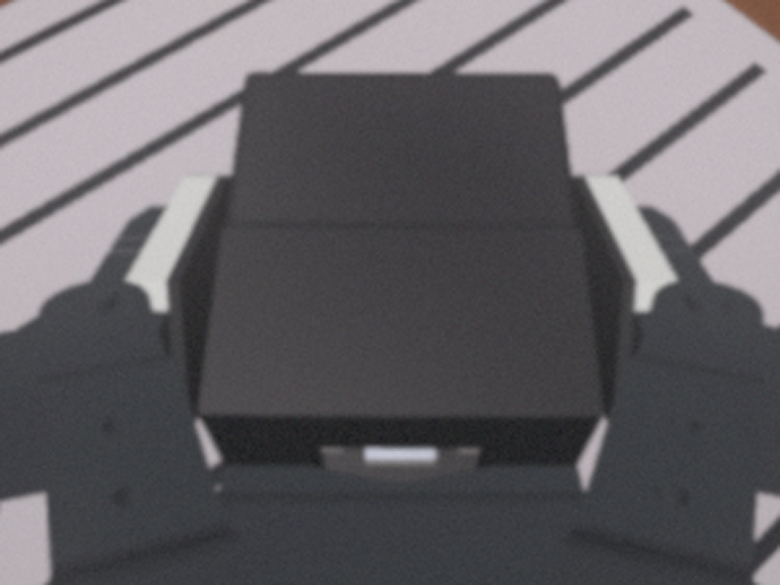

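View pics/s5.png

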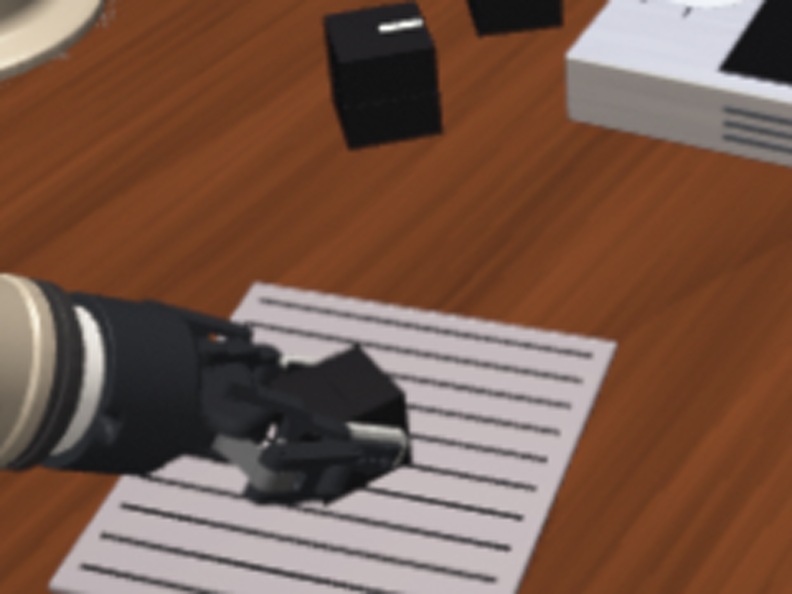

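The knob on its side is centred between the pads, with its socket face toward the gripper. Closing.

Emit:
jog_arm(targets=[[[0,0,0],[-0.15,0,0],0.38],[[0,0,0],[-0.15,0,0],0.6],[[0,0,0],[-0.15,0,0],0.6],[[0,0,0],[-0.15,0,0],0.6],[[0,0,0],[-0.15,0,0],0.6]])

```text
time_s: 20.7
eef_pos: [468.6, -333.9, 123.4]
tool_rot: [0.742, 0.493, 0.379, -0.25]
force: [0.8, -0.2, 6.0]
gripper_width: 45.7
```

```bash
python3 -c "
from h import *
s=stt();R=Ro.from_quat(s['tool_rot']);print(s['eef_pos']+R.apply([0,0,155]),np.degrees(np.arccos(-R.as_matrix()[2,2])))
for h,t in ((52,54),(82,54),(92,46),(92,38),(92,30)): tilt([517,-218.5,h],67,t)"
```

```text
t 20.7 q [-0.927  0.919  1.542  0.796  1.368 -0.984] pos [ 468.6 -333.9  123.4] xyaw 67.24 z [ 0.316  0.745 -0.588] F [ 0.8 -0.2  6. ] M [ 0.22 -0.19 -0.03] w 45.7
[ 517.562 -218.448   32.24 ] 53.98230715141363
turn [0.   0.02 0.14] shift [ 1.578 -0.046 -1.184] dist 1.97 ang 0.1
turn [0.   0.02 0.14] shift [ 4.004 -0.04  -2.948] dist 4.97 ang 0.1
turn [ 0.01 -7.98  0.14] shift [ 6.97  -0.032 -3.386] dist 7.75 ang 8.0
turn [  0.02 -15.98   0.14] shift [ 9.086 -0.027 -2.937] dist 9.55 ang 16.0
turn [  0.03 -23.98   0.14] shift [11.118 -0.022 -2.198] dist 11.33 ang 24.0
```

Emit:
jog_arm(targets=[[[0,0,0],[1.6,0,-1.2],0.6],[[0,0,0],[4,0,-2.95],0.6],[[0,-8,0],[7,0,-3.4],0.6],[[0,-16,0],[9.1,0,-2.95],0.6],[[0,-24,0],[11.1,0,-2.2],0.6]])

```text
time_s: 21.2
eef_pos: [486.7, -290.3, 226.8]
tool_rot: [0.806, 0.534, 0.214, -0.14]
force: [-0.3, 1.1, -2.4]
gripper_width: 45.3
```

```bash
python3 -c "
from h import *
stt()
for h,t in ((92,22),(92,14),(92,6),(92,-2),(92,-10)): tilt([517.5,-218,h],67,t)"
```

```text
t 21.2 q [-0.789  0.657  1.595  0.525  1.154 -0.669] pos [ 486.7 -290.3  226.8] xyaw 67.12 z [ 0.196  0.453 -0.869] F [-0.3  1.1 -2.4] M [-0.28  0.18  0.05] w 45.3
turn [ 0.19 -7.6   0.09] shift [2.221 0.013 0.24 ] dist 2.23 ang 7.6
turn [  0.2  -15.6    0.07] shift [4.34  0.015 0.674] dist 4.39 ang 15.6
turn [  0.2  -23.6    0.06] shift [6.377 0.016 1.4  ] dist 6.53 ang 23.6
turn [  0.21 -31.6    0.05] shift [8.293 0.016 2.401] dist 8.63 ang 31.6
turn [  0.21 -39.6    0.03] shift [10.052  0.015  3.66 ] dist 10.7 ang 39.6
```

Emit:
jog_arm(targets=[[[0,-7.6,0],[2.2,0,0.24],0.6],[[0.2,-15.6,0],[4.34,0,0.67],0.6],[[0.2,-23.6,0],[6.38,0,1.4],0.6],[[0.2,-31.6,0],[8.3,0,2.4],0.6],[[0.2,-39.6,0],[10.05,0,3.66],0.6]])

```text
time_s: 21.7
eef_pos: [528.1, -192.5, 245.0]
tool_rot: [0.83, 0.55, -0.074, 0.051]
force: [-0.2, 0.4, -3.3]
gripper_width: 45.7
```

```bash
python3 -c "
from h import *
stt()
for h,t in ((82,-18),(70,-26),(60,-34),(52,-36),(45,-36)): tilt([517.5,-218,h],67,t)"
```

```text
t 21.7 q [-0.441  0.586  1.618 -0.224  0.94   0.092] pos [ 528.1 -192.5  245. ] xyaw 67.01 z [-0.067 -0.166 -0.984] F [-0.2  0.4 -3.3] M [ 0.16  0.06 -0.01] w 45.7
turn [ 0.16 -7.67  0.  ] shift [2.269 0.015 1.17 ] dist 2.55 ang 7.7
turn [  0.16 -15.67  -0.01] shift [4.602 0.011 2.788] dist 5.38 ang 15.7
turn [  0.16 -23.67  -0.02] shift [6.818 0.007 4.5  ] dist 8.17 ang 23.7
turn [  0.16 -25.67  -0.02] shift [7.453 0.004 5.513] dist 9.27 ang 25.7
turn [  0.16 -25.67  -0.02] shift [7.578 0.002 6.202] dist 9.79 ang 25.7
```

Emit:
jog_arm(targets=[[[0.2,-7.7,0],[2.27,0,1.17],0.6],[[0.2,-15.7,0],[4.6,0,2.8],0.6],[[0.2,-23.7,0],[6.8,0,4.5],0.6],[[0.2,-25.7,0],[7.45,0,5.5],0.6],[[0.2,-25.7,0],[7.58,0,6.2],0.6]])

```text
time_s: 22.2
eef_pos: [553.0, -132.6, 168.3]
tool_rot: [0.792, 0.526, -0.259, 0.17]
force: [0.3, 0.2, -1.8]
gripper_width: 45.9
```

```bash
python3 -c "
from h import *
stt()
for h,t in ((38,-36),(34,-36),(31,-36),(29,-36)): tilt([517.5,-218,h],67,t)"
```

```text
t 22.2 q [-0.227  0.77   1.602 -0.738  1.038  0.645] pos [ 553.  -132.6  168.3] xyaw 67.27 z [-0.231 -0.541 -0.809] F [ 0.3  0.2 -1.8] M [ 0.41 -0.16  0.  ] w 45.9
turn [-0.09  0.05  0.22] shift [0.173 0.067 0.475] dist 0.51 ang 0.2
turn [-0.09  0.05  0.22] shift [0.409 0.069 0.798] dist 0.9 ang 0.2
turn [-0.09  0.05  0.22] shift [0.585 0.07  1.04 ] dist 1.2 ang 0.2
turn [-0.09  0.05  0.22] shift [0.703 0.071 1.202] dist 1.39 ang 0.2
```

Emit:
jog_arm(targets=[[[0,0,0.2],[0.2,0.07,0.48],0.6],[[0,0,0.2],[0.4,0.07,0.8],0.6],[[0,0,0.2],[0.5,0.07,0.92],0.6],[[0,0,0.2],[0.58,0.07,1.04],0.6],[[0,0,0.2],[0.58,0.07,1.04],0.6]])

```text
time_s: 22.7
eef_pos: [553.0, -134.6, 156.8]
tool_rot: [0.793, 0.524, -0.258, 0.17]
force: [0.1, 1.1, -1.6]
gripper_width: 45.5
```

```bash
python3 -c "
from h import *
stt()
for h,t in ((30,-36),(29,-36),(28,-36)): tilt([517.5,-218,h],67,t)
f=cams.grab_frame('scene');crop(f,60,170,240,180,3.3,'pics/s6.png')"
```

```text
t 22.7 q [-0.23   0.788  1.604 -0.748  1.02   0.664] pos [ 553.  -134.6  156.8] xyaw 66.95 z [-0.231 -0.541 -0.809] F [ 0.1  1.1 -1.6] M [ 0.44 -0.17 -0.  ] w 45.5
turn [-0.08  0.03 -0.04] shift [ 0.119 -0.013  0.085] dist 0.15 ang 0.1
turn [-0.08  0.03 -0.04] shift [ 0.178 -0.013  0.166] dist 0.24 ang 0.1
turn [-0.08  0.03 -0.04] shift [ 0.237 -0.013  0.247] dist 0.34 ang 0.1
```

View pics/s6.png

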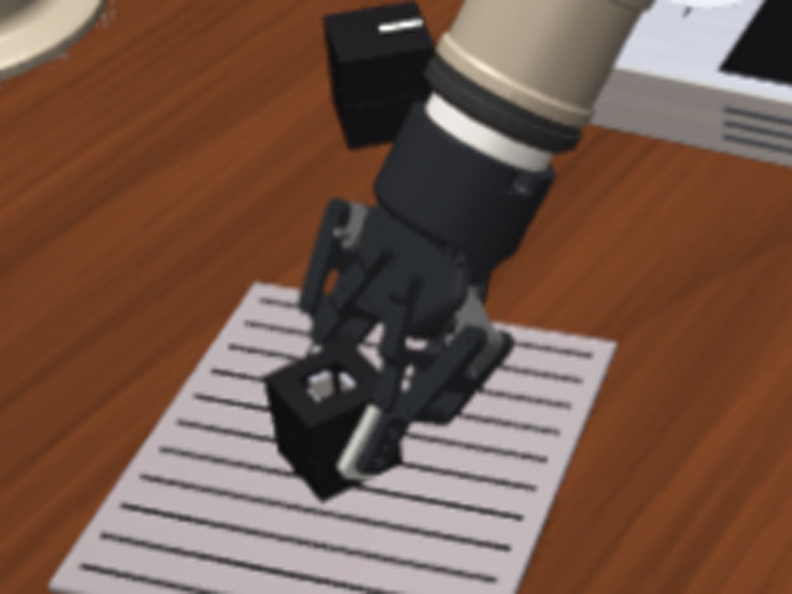

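The socket now faces up (crop (325,385)) and the knob is just above the mat. Lowering until it touches.

Emit:
jog_arm(targets=[[[0,0,0],[0.08,0,0.05],0.6],[[0,0,0],[0.12,0,0.09],0.6],[[0,0,0],[0.16,0,0.14],0.6],[[0,0,0],[0.18,0,0.17],0.6],[[0,0,0],[0.18,0,0.17],0.6]])

```text
time_s: 23.25
eef_pos: [553.3, -134.0, 154.7]
tool_rot: [0.793, 0.525, -0.258, 0.17]
force: [-0.2, 1.3, 1.5]
gripper_width: 45.2
```

```bash
python3 -c "
from h import *
s=stt();R=Ro.from_quat(s['tool_rot']);print(s['eef_pos']+R.apply([0,0,155]),np.degrees(np.arccos(-R.as_matrix()[2,2])))
tilt([517.5,-218,28],67,-36)"
```

```text
t 23.25 q [-0.229  0.792  1.604 -0.749  1.018  0.667] pos [ 553.3 -134.   154.7] xyaw 66.96 z [-0.231 -0.541 -0.809] F [-0.2  1.3  1.5] M [ 0.26  0.02 -0.07] w 45.2
[ 517.554 -217.884   29.37 ] 36.04612337199015
turn [-0.06  0.05 -0.03] shift [ 0.058 -0.016  0.118] dist 0.13 ang 0.1
```

Light contact, so one more small step down and then release.

Emit:
jog_arm(targets=[[[0,0,0],[0.06,0,0.08],0.6],[[0,0,0],[0.06,0,0.08],0.6],[[0,0,0],[0.06,0,0.08],0.6]])

```text
time_s: 23.55
eef_pos: [553.4, -133.8, 154.6]
tool_rot: [0.793, 0.524, -0.259, 0.171]
force: [-2.0, 3.3, 6.3]
gripper_width: 45.2
```

Emit:
jog_arm(targets=[[[0,0,0],[0,0,0],0],[[0,0,0],[0,0,0],0],[[0,0,0],[0,0,0],0],[[0,0,0],[0,0,0],0]])

```text
time_s: 23.95
eef_pos: [553.3, -133.9, 154.4]
tool_rot: [0.793, 0.524, -0.259, 0.171]
force: [-0.6, -0.0, -0.2]
gripper_width: 85.4
```

```bash
python3 -c "
from h import *
stt()"
```

```text
t 23.95 q [-0.229  0.793  1.604 -0.75   1.018  0.669] pos [ 553.3 -133.9  154.4] xyaw 66.95 z [-0.231 -0.542 -0.808] F [-0.6 -0.  -0.2] M [ 0.3  -0.05  0.05] w 85.4
```

Emit:
jog_arm(targets=[[[0,0,0],[0,0,-3],0],[[0,0,0],[0,0,-7],0],[[0,0,0],[0,0,-11],0],[[0,0,0],[0,0,-15],0],[[0,0,0],[0,0,-15],0]])

```text
time_s: 24.45
eef_pos: [589.8, -50.4, 280.3]
tool_rot: [0.793, 0.525, -0.255, 0.174]
force: [0.5, -1.1, -0.4]
gripper_width: 85.5
```

```bash
python3 -c "
from h import *
stt()
f=cams.grab_frame('scene');cv2.imwrite('pics/s7f.png',f['img'][:,:,::-1]);crop(f,80,220,180,135,4.2,'pics/s7.png')
f=cams.grab_frame('wrist');cv2.imwrite('pics/w9.png',f['img'][:,:,::-1])"
```

```text
t 24.45 q [-0.082  0.66   1.431 -0.616  1.319  0.561] pos [589.8 -50.4 280.3] xyaw 66.77 z [-0.222 -0.543 -0.81 ] F [ 0.5 -1.1 -0.4] M [ 0.22 -0.06 -0.02] w 85.5
```

View pics/s7.png

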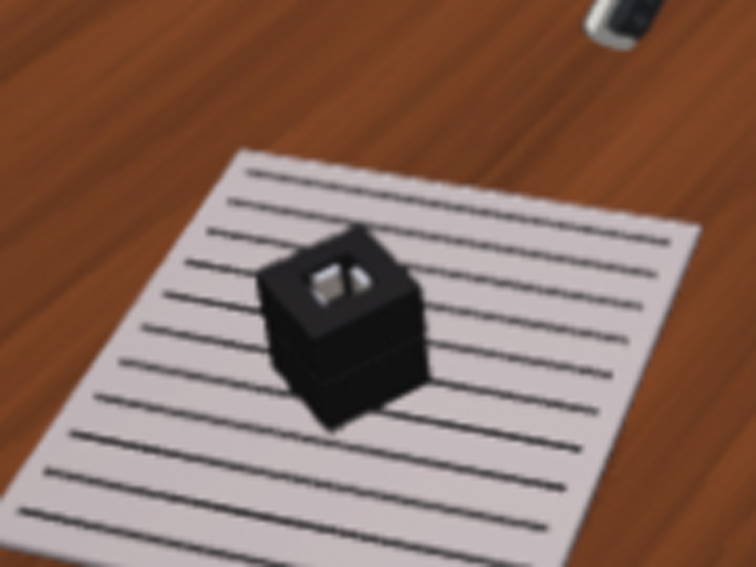

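View pics/s7f.png

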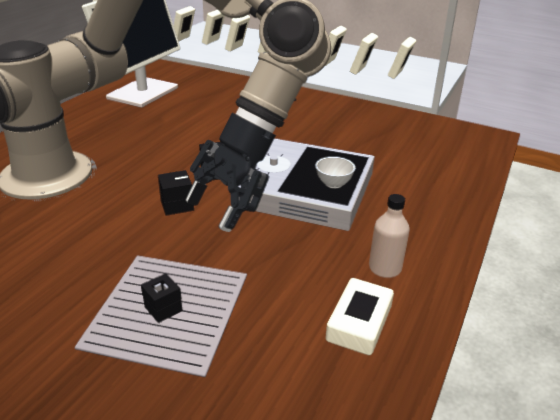

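View pics/w9.png

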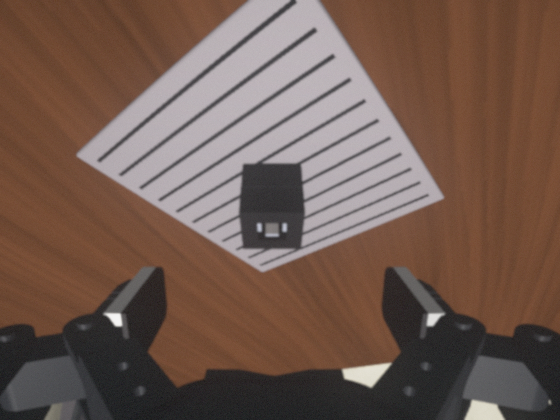

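The knob stands upside down near the middle of the mat, socket up (scene (161,298)). The bowl (335,173), bottle (388,240) and cheese (360,315) are where they started, and the gripper is clear. I'll let the arm settle and hand in.

Emit:
jog_arm(targets=[[[0,0,0],[0,0,0],0],[[0,0,0],[0,0,0],0],[[0,0,0],[0,0,0],0]])

```text
time_s: 24.85
eef_pos: [587.7, -52.7, 274.9]
tool_rot: [0.793, 0.524, -0.259, 0.171]
force: [-0.2, -0.5, -1.1]
gripper_width: 85.3
```

```bash
python3 -c "
from h import *
stt();print(arm.close_job())"
```

```text
t 24.85 q [-0.086  0.666  1.438 -0.617  1.316  0.562] pos [587.7 -52.7 274.9] xyaw 66.99 z [-0.232 -0.542 -0.808] F [-0.2 -0.5 -1.1] M [ 0.25 -0.04  0.02] w 85.3
the job is handed in; nothing more can be done
None
```

The knob is off the warming plate and standing upside down near the middle of the drying mat, socket facing up. The job was handed in at about 25 s of the 72 s allowed.

- **Removal:** I gripped the knob from above and twisted it back and forth in 40° sweeps, lifting 0.5–2.3 mm per sweep. The pull read at the end of each sweep was at most 9 N, against the 20 N that would strain the shaft.
- **Turning over:** I set it upright on the mat, then turned it over in two 90° steps with tilted regrasps, so it was briefly let go on its side in between.
- **Final checks:** The last pictures show the knob standing flat with the socket up. The bowl, bottle and cheese look unmoved, and the gripper is open, well clear, with about zero force on it.
- **Disagreements:** The wrist camera's calibration was about 2 mm off sideways, which I corrected by centring on the fingers as seen in the picture. A first regrasp tilting away from the robot hit a joint limit at about 22° with the gripper open and nothing held, so I tilted sideways instead.

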